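Pull the wrongly packed cartridge from the sample case

ROBOT

A 6-joint arm with a two-finger parallel gripper is mounted at the origin on the work surface. World frame = base frame: x ahead of the robot, y to its left, z up, the work surface at z = 0. Lengths are in mm, angles in rad, forces in N, time in s.
With the tool pointing down it reaches from about 300 to 775 mm from the base axis. Payload 14.6 kg.
Tool frame: the origin (TCP) lies between the finger pads; the fingertips stand 11 mm ahead of it and the grasp point (between the pads) lies 8 mm behind it; z points along the fingers, y is the direction in which the jaws open and shut (so a half turn about z gives the same grasp; the last joint's range is limited). The gripper opens to 94 mm and grips with 3 to 60 N. Pads are 16 mm wide; open, the fingers measure 119 mm over their backs; the gripper's body (75 mm by 177 mm) begins 78 mm behind the grasp point.
Start: joints at [1.128, 0.3, 1.521, -0, 1.321, -0.067], TCP at [201.856, 511.609, 180.846] pointing down, gripper open.
Joint ranges: [-3.03, 3.03], [-0.79, 2.21], [0.23, 2.52], [-1.04, 4.18], [0, 3.07], [-2.55, 2.55]. Speed limits (rad/s): [2.22, 2.22, 2.57, 3.14, 3.14, 3.14].

INTERFACE

Orientations are given as [roll, pitch, yaw] about the fixed x, y, z axes, in that order (R = Rz(yaw) Ry(pitch) Rx(roll)).
In Python, from cell import * gives the robot as it stands.
- The arm moves only by the tool arm_command, never from a script. Its argument "deltas" is a list of rows, each an object with "xyz": the shift along the world's x, y, z in m, a list of three; "turn": the turn, a rotation vector about the world's x, y, z in rad, a list of three. A call has 1 to 12 rows; each row shifts and turns the commanded pose from where the row before left it; what a row does not reach is not made up. A row lasts 1/8 s, in which the tool goes at most 62.5 mm and 10.7 degrees, less where a joint would pass 70% of its speed; a pose out of reach is approached as far as the arm can. A call with a gripper value outside its range is refused whole. "gripper" is the closure, from 0 (fully open) to 1 (shut), set as the call begins (left out, the last holds). The fingers move at their own pace and stop on an object; "force" is the grip in N (left out, the last holds). Time passes only in rows, so rows that do not move let the fingers close. It gives the time, the measured TCP pose, the force and the opening at its end, in the units of the state.
- read_state(): the state, without advancing time (a new reading comes with each control period).
- camera(name): name is "side" or "top"; returns a dict with "color" (384x512x3 uint8, red, green, blue), "fx", "fy", "cx", "cy" (pixels), "rvec" (rotation vector, rad) and "tvec" (3), from world to camera coordinates, as OpenCV has them. Camera axes: x right, y down, z forward; pixel columns grow to the right and rows downward; lengths in mm; the calibration is good to about 2 mm. A picture is of the moment at which its call begins. There is no depth.
- sign_off(): hands the job in, once; it reports no verdict.
The state is a dict: "clock": time; "joints": joint angles; "qd": joint speeds; "effort": joint torques, N m; "eef_pos": TCP position; "eef_rot": TCP orientation; "wrist_force": force on the tool from outside, world axes, zero at the start; "moment": the same for the moment, N m; "finger_gap": finger opening in mm.
Only numpy, scipy, OpenCV 4.12 (cv2) and the standard library are available. Lean on these libraries where they do the work, as an engineer would, in place of code of your own. Each camera call takes 0.05 s, during which the arm holds its last target.

TASK

Swing the lid of the sample case right back so that it stays open, and check the four cartridges against the layout card on the ledge in front of the case: each coloured square names the colour that belongs in the pocket behind it. Take out the one cartridge that does not match, put it down on the blue mat and let go of it, then take it again by its long sides and set it upright in the middle of the red quarantine stand, between the end plates. Leave the other three cartridges in their pockets, and do not shift the bottle, the tip box or the timer.

Things in the scene. Friction and masses are not known exactly. Their poses are not given: they have to be found in the camera images.
- case: grey sample case, fixed, 126 (x) x 130 (y) x 50 mm high, walls 5 mm, floor 8 mm thick. Origin: centre of its underside; its -x side is the front, the lid's hinge is on the +x side. Along the front foot runs a ledge 36 mm deep, 3 mm high, for the layout card
- case_in (a point): centre of the case's inner floor, axes as the case. Pockets 1, 2, 3, 4 lie side by side at x = 0, y = +45, +15, -15, -45 mm from here, parted by black dividers 3 mm thick, 20 mm high, 46 mm long. Only 6 mm lie between neighbouring cartridges, but 35 mm are free beyond each end of a cartridge, up to the front and rear walls
- lid (a joint): hinge of the white case lid (126 x 130 x 6 mm, 0.12 kg), along the upper +x rim of the case. 0 = shut, 1.9 rad = fully open, leaning back beyond upright, its outer face and handle then turned away from the robot. The hinge is stiff: the lid stays at whatever angle it is left (about 1 to 2 N at the handle moves it).
- lid_handle (a point): middle of the round steel bar handle on the lid: the bar runs along the case's y, 76 mm long, 11 mm thick, on two posts 55 mm apart, its middle 35 mm above the lid's top face and 30 mm from the lid's front edge; it moves with the lid. The axes are the lid's own, parallel to the case's when shut.
- lid_hinge (a point): middle of the lid's hinge line (turns about the case's y), 63 mm behind the case's centre, 50 mm above the bench
- card1: white layout card, 28 x 126 x 2 mm, fixed; its 22 mm squares for pockets 1 to 4 are orange, green, orange, blue. Origin: centre of its underside. It applies only if it lies on the case's front ledge (81 mm in front of the case's centre, each square in line with its pocket); the three other cards are filed out of sight inside the case's floor, within 50 mm of its centre
- card2: white layout card, 28 x 126 x 2 mm, fixed; its 22 mm squares for pockets 1 to 4 are blue, blue, orange, blue. Origin: centre of its underside. It applies only if it lies on the case's front ledge (81 mm in front of the case's centre, each square in line with its pocket); the three other cards are filed out of sight inside the case's floor, within 50 mm of its centre
- card3: white layout card, 28 x 126 x 2 mm, fixed; its 22 mm squares for pockets 1 to 4 are blue, green, green, blue. Origin: centre of its underside. It applies only if it lies on the case's front ledge (81 mm in front of the case's centre, each square in line with its pocket); the three other cards are filed out of sight inside the case's floor, within 50 mm of its centre
- card4: white layout card, 28 x 126 x 2 mm, fixed; its 22 mm squares for pockets 1 to 4 are blue, green, orange, green. Origin: centre of its underside. It applies only if it lies on the case's front ledge (81 mm in front of the case's centre, each square in line with its pocket); the three other cards are filed out of sight inside the case's floor, within 50 mm of its centre
- cart1_c (a point): centre (half-way up) of the reagent cartridge that starts in pocket 1: a rigid white block, top coloured blue, 46 mm long (its x), 24 mm wide (its y), 36 mm high, 60 g. In the case it stands on the floor (8 mm), long side along the case's x.
- cart2_c (a point): centre (half-way up) of the reagent cartridge that starts in pocket 2: a rigid white block, top coloured green, 46 mm long (its x), 24 mm wide (its y), 36 mm high, 60 g. In the case it stands on the floor (8 mm), long side along the case's x.
- cart3_c (a point): centre (half-way up) of the reagent cartridge that starts in pocket 3: a rigid white block, top coloured orange, 46 mm long (its x), 24 mm wide (its y), 36 mm high, 60 g. In the case it stands on the floor (8 mm), long side along the case's x.
- cart4_c (a point): centre (half-way up) of the reagent cartridge that starts in pocket 4: a rigid white block, top coloured blue, 46 mm long (its x), 24 mm wide (its y), 36 mm high, 60 g. In the case it stands on the floor (8 mm), long side along the case's x.
- mat_top (a point): centre of the top face of the flat blue set-down mat, 130 x 130 x 3 mm, fixed on the bench
- stand_seat (a point): centre of the white field on the seat of the red quarantine stand (fixed); seat 66 (x) x 44 (y) mm, 6 mm above the bench. At each x end a plate 32 mm wide rises to 44 mm above the bench, topped by an outward flare up to 53 mm; 52 mm are free between the plates, the y sides are open. A cartridge stands here with its long side along x, either way round
- bottle: white reagent bottle, 56 mm diameter, 130 mm high, loose bystander; origin under its centre
- tipbox: green pipette-tip box 85 x 115 x 45 mm, loose bystander; origin under its centre
- timer: white bench timer 60 x 70 x 16 mm lying flat, loose bystander; origin under its centre
Not all that is in view belongs to the job. Of the things that look like the part that bears mat_top, take the one that is farthest from the robot's base at the start.

How it is judged:
By the outcome, as a careful person would: the job done as asked, in the order asked, and still so for the second after the job is handed in, with the robot touching nothing.
It also fails if it takes over 72 s, if anything falls off the work surface, if the arm or the gripper's body presses on something with over 40 N, if the wrist force passes 120 N, or if a joint passes its speed limit or range.

## Working session

There is one attempt and no reset: what is moved stays moved. The work goes in short steps, Python scripts to look and compute and a tool call to move; the robot and the scene stay as the last step left them, time stands still between calls to the robot, and variables do not carry over. Pictures are saved under pics/ and viewed, and the job is handed in when it is done.

Besides the shell and the picture viewer there is one more tool, called after "Request:" in YAML: its name, and indented under it one key for each argument. arm_command: Moves the arm, as the interface text tells. Its arguments: {"type":"object","properties":{"deltas":{"type":"array","items":{"type":"object","properties":{"xyz":{"type":"array","items":{"type":"number"}},"turn":{"type":"array","items":{"type":"number"}}}}},"gripper":{"type":"number"},"force":{"type":"number"}},"required":["deltas"]}

```bash
mkdir -p pics; ls; cat > h.py <<'E'
from cell import *
import numpy as np, cv2
def snap(n,f):
    c=camera(n); cv2.imwrite('pics/'+f+'.png',cv2.cvtColor(c['color'],cv2.COLOR_RGB2BGR)); 
    import pickle; pickle.dump(c,open('pics/'+f+'.pkl','wb')); return c
def load(f):
    import pickle; return pickle.load(open('pics/'+f+'.pkl','rb'))
def K(c): return np.array([[c['fx'],0,c['cx']],[0,c['fy'],c['cy']],[0,0,1]])
def back(c,uv,z):
    R,_=cv2.Rodrigues(np.array(c['rvec'],float)); t=np.array(c['tvec'],float).reshape(3)
    o=-R.T@t; out=[]
    for p in np.atleast_2d(uv):
        d=R.T@np.linalg.inv(K(c))@np.array([p[0],p[1],1.])
        out.append(o+d*(z-o[2])/d[2])
    return np.array(out)
def proj(c,P):
    return cv2.projectPoints(np.atleast_2d(np.array(P,float)),np.array(c['rvec'],float),np.array(c['tvec'],float),K(c),None)[0].reshape(-1,2)
E
python3 - <<'E'
from h import *
for n in('top','side'):
    c=snap(n,n+'0'); R,_=cv2.Rodrigues(np.array(c['rvec'],float)); print(n,c['fx'],-R.T@np.array(c['tvec']).reshape(3)); 
s=read_state(); print(s)
E
```

```text
pics
top 347.2385991361319 [ 360.80630318   80.14935823 1013.32094692]
side 480.9793590821362 [-322.41247957 -815.78301805  854.33423123]
{'clock': 0.1, 'joints': array([ 1.12840166e+00,  3.00408939e-01,  1.52152545e+00,  5.52915941e-06,
        1.32070855e+00, -6.66201877e-02]), 'qd': array([-0.00121517, -0.00086339, -0.00055067,  0.00074103,  0.00264082,
       -0.00183309]), 'effort': array([ 2.60922556e-03, -5.32640433e+01, -3.53287733e+01,  7.10062799e-02,
        2.35447695e-02, -5.40810038e-05]), 'eef_pos': array([201.7433272 , 511.37684417, 180.34397657]), 'eef_rot': array([-3.14054506e+00, -7.52621393e-05,  2.76581676e+00]), 'wrist_force': array([0.4321404 , 0.11104727, 0.40860248]), 'moment': array([-0.00947591,  0.04510317, -0.08044437]), 'finger_gap': 93.83258025177558}
```

View pics/top0.png

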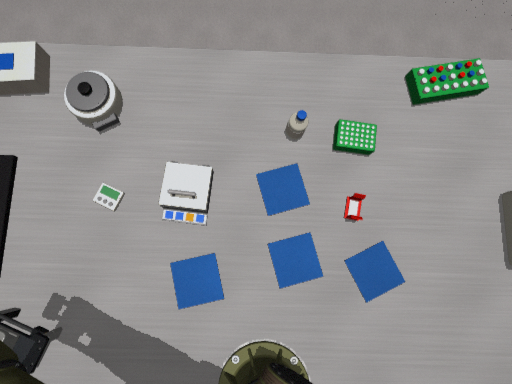

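View pics/side0.png

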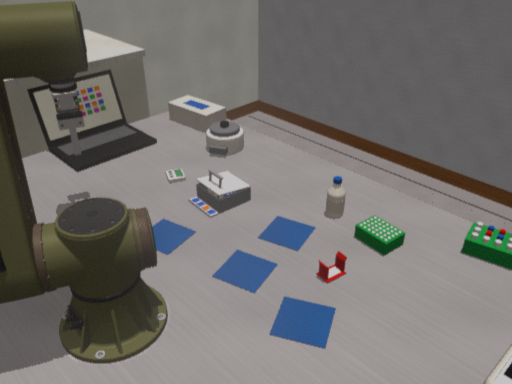

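Card in top view at (163–207, 217) looks blue, blue, orange, blue. I'll zoom in and measure.

```bash
python3 - <<'E'
from h import *
c=load('top0'); im=cv2.cvtColor(c['color'],cv2.COLOR_RGB2BGR)
a=cv2.resize(im[150:235,150:235],None,fx=4.5,fy=4.5,interpolation=cv2.INTER_CUBIC)
b=cv2.resize(im[180:235,330:385],None,fx=7,fy=7,interpolation=cv2.INTER_CUBIC)
o=np.zeros((390,790,3),np.uint8); o[:382,:382]=a[:382,:382]; o[:385,400:785]=b[:385,:385]; cv2.imwrite('pics/z0.png',o)
hsv=cv2.cvtColor(im,cv2.COLOR_BGR2HSV)
m=cv2.inRange(hsv,(100,120,60),(125,255,255))
n,l,st,ce=cv2.connectedComponentsWithStats(m)
for i in range(1,n):
    if st[i,4]>40:
        cn=cv2.findContours((l==i).astype(np.uint8),0,2)[0][0]; r=cv2.minAreaRect(cn)
        w=back(c,r[0],3)[0]; box=back(c,cv2.boxPoints(r),3)
        e=box[1]-box[0]
        print('blue',st[i,4],ce[i],w[:2].round(1),np.linalg.norm(w[:2]).round(),'size',np.linalg.norm(e).round(),np.linalg.norm(box[2]-box[1]).round(),'ang',np.degrees(np.arctan2(e[1],e[0])).round(1))
E
```

```text
blue 203 [ 6.20689655 60.86699507] [927.1 817.8] 1236.0 size 54.0 40.0 ang 8.4
blue 72 [301.375      114.58333333] [ 782.2 -102. ] 789.0 size 31.0 26.0 ang -25.0
blue 1832 [282.28002183 189.10480349] [548.2 -45.5] 550.0 size 131.0 129.0 ang -72.0
blue 52 [168.63461538 214.30769231] [462.8 285.8] 544.0 size 20.0 20.0 ang -88.4
blue 52 [178.92307692 215.46153846] [461.  255.2] 527.0 size 19.0 21.0 ang -7.8
blue 51 [199.70588235 218.        ] [455.1 195.6] 495.0 size 20.0 17.0 ang -88.4
blue 2035 [294.73906634 259.9007371 ] [343.1 -82.8] 353.0 size 131.0 129.0 ang -73.5
blue 2027 [374.10557474 271.07597435] [ 317.4 -310.2] 444.0 size 130.0 129.0 ang -61.7
blue 2154 [196.53435469 280.70427112] [278.5 195.5] 340.0 size 131.0 132.0 ang -77.4
```

View pics/z0.png

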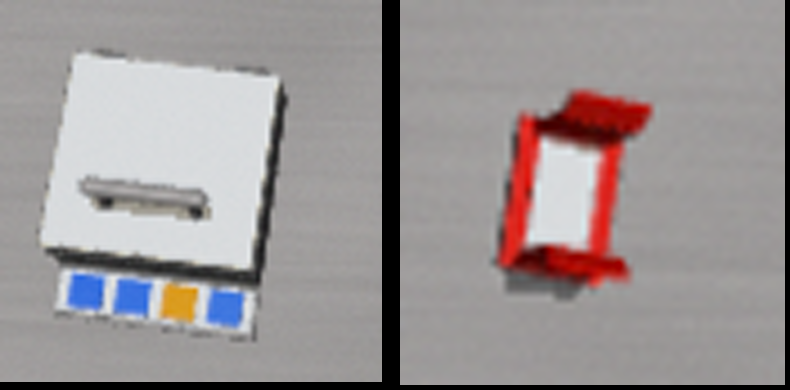

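```bash
python3 - <<'E'
from h import *
c=load('top0'); s=load('side0')
def cents(c,roi,rng,minA=10,white=False):
    im=cv2.cvtColor(c['color'],cv2.COLOR_RGB2HSV); x0,y0,x1,y1=roi
    m=np.zeros(im.shape[:2],np.uint8); m[y0:y1,x0:x1]=cv2.inRange(im[y0:y1,x0:x1],*rng)
    n,l,st,ce=cv2.connectedComponentsWithStats(m); return [(ce[i],st[i,4],cv2.findContours((l==i).astype(np.uint8),0,2)[0][0]) for i in range(1,n) if st[i,4]>=minA]
for cam,roi in((c,(155,200,215,235)),(s,(180,190,225,220))):
  for rng in(((100,110,60),(125,255,255)),((8,110,60),(28,255,255))):
    for ce,A,cn in cents(cam,roi,rng): print('sq',ce.round(1),A,back(cam,ce,5)[0][:2].round(1))
# lid top in top view
for ce,A,cn in cents(c,(150,150,225,222),((0,0,200),(180,40,255)),200):
    h=cv2.convexHull(cn); r=cv2.minAreaRect(h); b=back(c,cv2.boxPoints(r),56); print('lid',A,back(c,r[0],56)[0],b.round(0)[:,:2].tolist(), np.linalg.norm(b[1]-b[0]),np.linalg.norm(b[2]-b[1]))
for nm,cam,roi in(('t',c,(335,190,375,225)),('s',s,(310,245,355,285))):
  for ce,A,cn in cents(cam,roi,((0,0,190),(180,60,255)),20):
    r=cv2.minAreaRect(cn); b=back(cam,cv2.boxPoints(r),6); print('stand',nm,ce,A,back(cam,r[0],6)[0].round(1),b[:,:2].round(0).tolist())
im=cv2.cvtColor(s['color'],cv2.COLOR_RGB2BGR)
a=cv2.resize(im[160:225,175:260],None,fx=4.5,fy=4.5,interpolation=cv2.INTER_CUBIC)
b=cv2.resize(im[240:295,305:365],None,fx=6,fy=6,interpolation=cv2.INTER_CUBIC)
o=np.zeros((390,790,3),np.uint8); o[:a.shape[0],:382]=a[:,:382]; o[:330,400:760]=b; cv2.imwrite('pics/z1.png',o)
E
```

```text
sq [168.8 214.3] 55 [463.4 284.7]
sq [178.9 215.5] 55 [460.5 255.1]
sq [199.6 218. ] 52 [455.  194.9]
sq [189.3 216.8] 54 [457.7 225. ]
sq [195.4 199.7] 16 [466.9 283.2]
sq [200.3 203.4] 16 [464.3 254.4]
sq [210.8 211.4] 18 [458.6 194.3]
sq [205.6 207.4] 19 [461.5 223.6]
lid 1770 [540.55716546 234.51179795  56.        ] [[487.0, 304.0], [609.0, 296.0], [595.0, 163.0], [473.0, 174.0]] 122.50700774738131 133.77837137823605
stand t [352.74193548 207.72580645] 124 [ 498.3 -253.1    6. ] [[479.0, -237.0], [521.0, -244.0], [518.0, -269.0], [476.0, -262.0]]
stand s [333.02816901 271.64788732] 71 [ 505.9 -254.5    6. ] [[495.0, -240.0], [532.0, -247.0], [517.0, -269.0], [481.0, -262.0]]
```

View pics/z1.png

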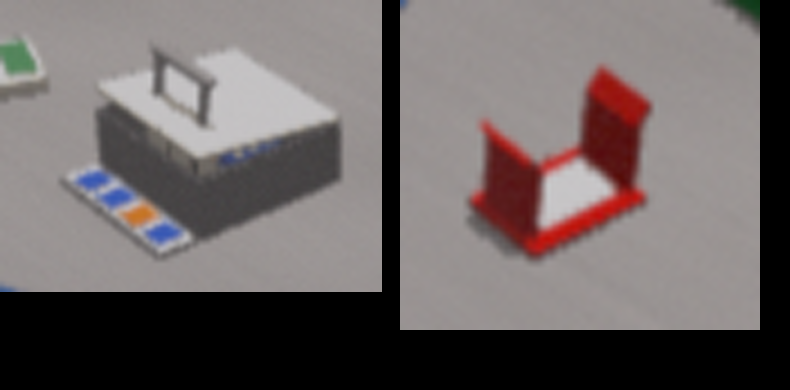

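```bash
cat >> h.py <<'E'
def P(c):
    R,_=cv2.Rodrigues(np.array(c['rvec'],float)); return K(c)@np.c_[R,np.array(c['tvec'],float).reshape(3)]
def tri(c,a,s,b):
    X=cv2.triangulatePoints(P(c),P(s),np.array(a,float).reshape(2,1),np.array(b,float).reshape(2,1)).ravel(); X=X[:3]/X[3]
    return X, np.linalg.norm(proj(c,X)-a), np.linalg.norm(proj(s,X)-b)
E
python3 - <<'E'
from h import *
c=load('top0'); s=load('side0')
print(tri(c,(168.3,190.8),s,(208.9,170.6)), tri(c,(195.9,194),s,(222.5,177.5)))
# lid front corners
print('FR',tri(c,(150+258/4.5,150+270/4.5),s,(175+203/4.5,160+157/4.5)))
print('FL',tri(c,(150+42/4.5,150+247/4.5),s,(175+97/4.5,160+86/4.5)))
print('BR',tri(c,(150+281/4.5,150+72/4.5),s,(175+340/4.5,160+117/4.5)))
cc=np.array([541.6,232]); y=np.radians(-5.3); X=np.array([np.cos(y),np.sin(y)])
for th in (0,.1,.2,.3):
  h=cc+63*X; d=96*np.cos(th)-38*np.sin(th)+0; dz=50+(35+6)*np.cos(th)+96*np.sin(th); d=96*np.cos(th)-41*np.sin(th)
  p=np.r_[h-X*d,dz]; print(th,p.round(0),proj(c,p),proj(s,p))
E
```

```text
(array([517.91728877, 269.33150939, 100.04496102]), np.float64(0.8540549856071403), np.float64(0.3667938107507732)) (array([510.92934789, 194.29922583, 107.62107946]), np.float64(1.1996238204518932), np.float64(0.5268608214426129))
FR (array([473.90076167, 165.2675415 ,  72.62284576]), np.float64(1.351850952123319), np.float64(0.6206330569767352))
FL (array([484.74207571, 296.2228554 ,  70.63396741]), np.float64(1.4851948232790684), np.float64(0.6504727938863942))
BR (array([599.82460199, 159.60942004,  54.33415994]), np.float64(0.44096632022743215), np.float64(0.20021506383206034))
0 [509. 235.  91.] [[182.11668881 194.47063436]] [[213.30962102 177.79351708]]
0.1 [513. 235. 100.] [[181.81369074 192.20915743]] [[214.3467734  174.78754762]]
0.2 [519. 234. 109.] [[181.58810147 189.60078533]] [[215.63068545 171.82153828]]
0.3 [525. 234. 118.] [[181.44470157 186.66901293]] [[217.14745828 168.9297039 ]]
```

Request:
arm_command:
  deltas:
    - {"xyz":[0.0348,-0.031,0],"turn":[0,0,-0.143]}
    - {"xyz":[0.0348,-0.031,0],"turn":[0,0,-0.143]}
    - {"xyz":[0.0348,-0.031,0],"turn":[0,0,-0.143]}
    - {"xyz":[0.0348,-0.031,0],"turn":[0,0,-0.143]}
    - {"xyz":[0.0348,-0.031,0],"turn":[0,0,-0.143]}
    - {"xyz":[0.0348,-0.031,0],"turn":[0,0,-0.143]}
    - {"xyz":[0.0348,-0.031,0],"turn":[0,0,-0.143]}
    - {"xyz":[0.0348,-0.031,0],"turn":[0,0,-0.143]}
    - {"xyz":[0.0348,-0.031,0],"turn":[0,0,-0.144]}
    - {"xyz":[0,0,0]}
    - {"xyz":[0,0,0]}

```text
validation failed for argument at $.de...
```

```bash
python3 - <<'E'
from h import *
s=snap('side','s1'); t=snap('top','t1'); st=read_state(); print(st['eef_pos'],st['eef_rot'],st['joints'])
o=np.hstack([cv2.resize(cv2.cvtColor(x['color'],4)[a:a+130,b:b+130],(400,400),interpolation=2) for x,a,b in((s,90,155),(t,120,130))]); cv2.imwrite('pics/z2.png',o)
E
```

```text
[201.75994596 511.45328276 180.51282531] [-3.14086585e+00 -5.77896833e-05  2.76579167e+00] [ 1.12843180e+00  3.00236226e-01  1.52135030e+00  9.61792865e-06
  1.32073517e+00 -6.65659494e-02]
```

View pics/z2.png

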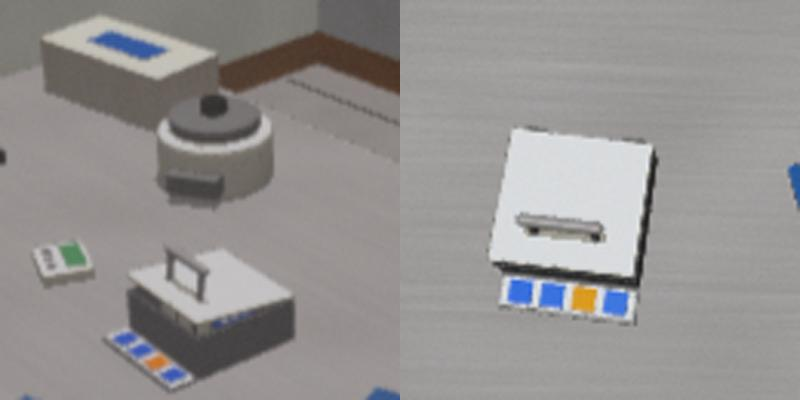

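The call was refused (probably `turn` missing on some rows), so the arm hasn't moved. Retrying with both fields on each row.

Request:
arm_command:
  deltas:
    - {"xyz":[0.0348,-0.031,0],"turn":[0,0,-0.143]}
    - {"xyz":[0.0348,-0.031,0],"turn":[0,0,-0.143]}
    - {"xyz":[0.0348,-0.031,0],"turn":[0,0,-0.143]}
    - {"xyz":[0.0348,-0.031,0],"turn":[0,0,-0.143]}
    - {"xyz":[0.0348,-0.031,0],"turn":[0,0,-0.143]}
    - {"xyz":[0.0348,-0.031,0],"turn":[0,0,-0.143]}
    - {"xyz":[0.0348,-0.031,0],"turn":[0,0,-0.143]}
    - {"xyz":[0.0348,-0.031,0],"turn":[0,0,-0.143]}
    - {"xyz":[0.0348,-0.031,0],"turn":[0,0,-0.144]}
    - {"xyz":[0,0,0],"turn":[0,0,0]}
    - {"xyz":[0,0,0],"turn":[0,0,0]}

```text
clock: 1.58
eef_pos: [514.6, 232.8, 180.6]
eef_rot: [-3.141, 0.0, 1.479]
wrist_force: [-0.4, -0.5, 0.6]
finger_gap: 94.1
```

```bash
python3 - <<'E'
from h import *
s=snap('side','s1'); t=snap('top','t1'); st=read_state(); print(st['eef_pos'],st['eef_rot'],st['joints'])
o=np.hstack([cv2.resize(cv2.cvtColor(x['color'],4)[a:a+130,b:b+130],(400,400),interpolation=2) for x,a,b in((s,90,155),(t,120,130))]); cv2.imwrite('pics/z2.png',o)
E
```

```text
[514.40807635 233.36272935 180.90755468] [-3.14148997e+00 -6.91582758e-05  1.47980360e+00] [3.60991945e-01 3.33070359e-01 1.47736129e+00 1.10207878e-04
 1.33122317e+00 4.51958516e-01]
```

View pics/z2.png

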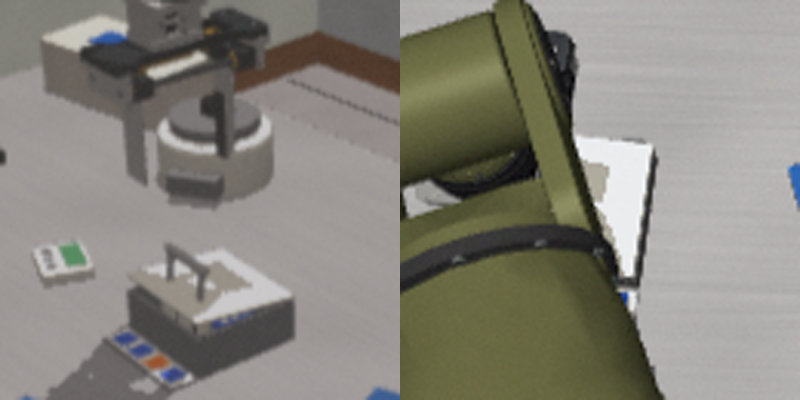

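Request:
arm_command:
  deltas:
    - {"xyz":[0,0,-0.043],"turn":[0,0,0]}
    - {"xyz":[0,0,-0.042],"turn":[0,0,0]}
    - {"xyz":[0,0,0],"turn":[0,0,0]}

```text
clock: 2.05
eef_pos: [513.1, 232.8, 93.8]
eef_rot: [-3.137, 0.002, 1.479]
wrist_force: [0.3, 0.2, 0.3]
finger_gap: 94.1
```

Request:
arm_command:
  deltas:
    - {"xyz":[0,0,0],"turn":[0,0,0]}
    - {"xyz":[0,0,0],"turn":[0,0,0]}
    - {"xyz":[0,0,0],"turn":[0,0,0]}
    - {"xyz":[0,0,0],"turn":[0,0,0]}
    - {"xyz":[0,0,0],"turn":[0,0,0]}
    - {"xyz":[0,0,0],"turn":[0,0,0]}
  gripper: 1
  force: 15

```text
clock: 2.8
eef_pos: [515.1, 232.6, 95.9]
eef_rot: [-3.142, -0.0, 1.478]
wrist_force: [-0.2, 0.0, -0.6]
finger_gap: 37.4
```

```bash
python3 - <<'E'
from h import *
s=snap('side','s2'); st=read_state(); print(st['eef_pos'],st['eef_rot'],st['wrist_force'],st['finger_gap'])
cv2.imwrite('pics/z3.png',cv2.resize(cv2.cvtColor(s['color'],4)[90:220,155:285],(520,520),interpolation=2))
cc=np.array([541.6,232]); y=np.radians(-5.3); X=np.array([np.cos(y),np.sin(y)]);h=np.r_[cc+63*X,50]
g=st['eef_pos']+[0,0,8]; d=(h-g)[:2]@X; dz=g[2]-50; print('d,dz',d,dz,np.hypot(d,dz),np.hypot(96,41)); 
th=np.arctan2(dz,d)-np.arctan2(41,96); r=np.hypot(96,41); print('th',th); p0=None
for a in list(np.linspace(0.0,1.0,10)*(1.93-th)+th):
  f=a+np.arctan2(41,96); p=np.r_[h[:2]-X*r*np.cos(f),50+r*np.sin(f)]
  if p0 is not None: print(a.round(2),p.round(1),(p-p0).round(1))
  p0=p
E
```

```text
[515.05413837 232.57875885  95.82170287] [-3.14151877e+00  3.74871629e-05  1.47773367e+00] [-0.31245226 -0.62664602  0.09359103] 33.42028656534064
d,dz 89.485830350574 53.82170286500424 104.42456383830634 104.38869670610895
th 0.13785476392430196
0.34 [527.6 233.3 120.4] [12.4 -1.1 16.6]
0.54 [543.  231.9 134.3] [15.4 -1.4 13.8]
0.74 [560.8 230.2 144.8] [17.8 -1.7 10.5]
0.93 [580.4 228.4 151.6] [19.5 -1.8  6.8]
1.13 [600.8 226.5 154.3] [20.5 -1.9  2.8]
1.33 [621.5 224.6 153. ] [20.6 -1.9 -1.4]
1.53 [641.4 222.7 147.5] [19.9 -1.8 -5.4]
1.73 [659.9 221.  138.2] [18.5 -1.7 -9.3]
1.93 [676.2 219.5 125.5] [ 16.3  -1.5 -12.8]
```

View pics/z3.png

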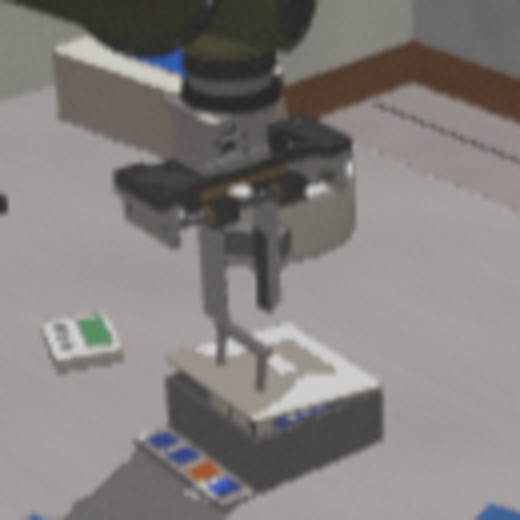

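```bash
python3 - <<'E'
from h import *
s=load('s2')
X=np.array([.9957,-.0924,0]);e=np.array([515.05,232.6,95.8])
for k,p in(('tipF',e-X*17-[0,0,11]),('tipR',e+X*17-[0,0,11]),('grasp',e+[0,0,8])): print(k,((proj(s,p)-[155,90])*4).round())
for k,p in(('barL',(518,269.3,103)),('barR',(511,194.3,103))): print(k,((proj(s,p)-[155,90])*4).round())
E
```

```text
tipF [[224. 363.]]
tipR [[259. 350.]]
grasp [[241. 336.]]
barL [[214. 319.]]
barR [[268. 355.]]
```

Request:
arm_command:
  deltas:
    - {"xyz":[0,0,0],"turn":[0,0,0]}
    - {"xyz":[0,0,0],"turn":[0,0,0]}
    - {"xyz":[0,0,0],"turn":[0,0,0]}
    - {"xyz":[0,0,0],"turn":[0,0,0]}

```text
clock: 3.35
eef_pos: [515.1, 232.6, 95.8]
eef_rot: [3.142, 0.0, 1.478]
wrist_force: [0.2, 0.8, 0.2]
finger_gap: 0.8
```

```bash
python3 - <<'E'
from h import *
s=snap('side','s3'); st=read_state(); print(st['eef_pos'],st['wrist_force'],st['finger_gap'])
cv2.imwrite('pics/z4.png',cv2.resize(cv2.cvtColor(s['color'],4)[120:220,155:255],(600,600),interpolation=2))
E
```

```text
[515.04343735 232.59349244  95.83744441] [ 0.14717129 -0.80507872 -0.45078574] 0.3027451514789928
```

View pics/z4.png

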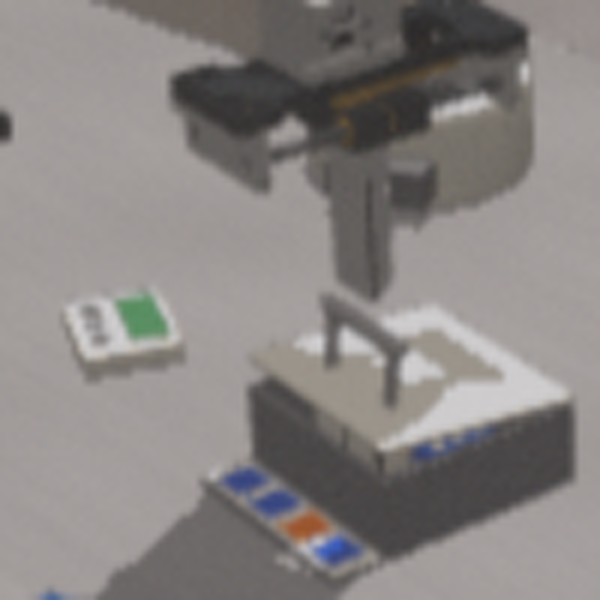

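```bash
python3 - <<'E'
from h import *
s=load('s1')
X=np.array([.9957,-.0924,0]);Y=np.array([.0924,.9957,0]);e=np.array([514.4,233.4,180.9])
for sg in(-1,1):
  for w in (47,59.5): print(sg,w,proj(s,e+sg*w*X-[0,0,11]),proj(s,e+sg*w*X+[0,0,24]))
print(back(s,[[200.5,149.5],[227,140]],170))
s=load('s3'); print(proj(s,[515,232.6,84.8]),back(s,[215.8,169.2],84.8),back(s,[215.8,169.2],110))
cv2.imwrite('pics/z5.png',cv2.resize(cv2.cvtColor(load('s1')['color'],4)[80:180,180:280],(600,600),interpolation=2))
E
```

```text
-1 47 [[201.1367044  159.78923835]] [[200.40926572 149.50443276]]
-1 59.5 [[197.6981476  161.00009418]] [[196.9235776  150.68364993]]
1 47 [[226.03609568 151.02114906]] [[225.63803231 140.96947673]]
1 59.5 [[229.22497438 149.89821505]] [[228.86758274 139.87691159]]
[[510.28237492 294.17978073 170.        ]
 [616.7768376  287.62440112 170.        ]]
[[215.39784596 179.06213221]] [[558.3343327 281.878328   84.8      ]] [[529.49244528 245.9331227  110.        ]]
```

View pics/z5.png

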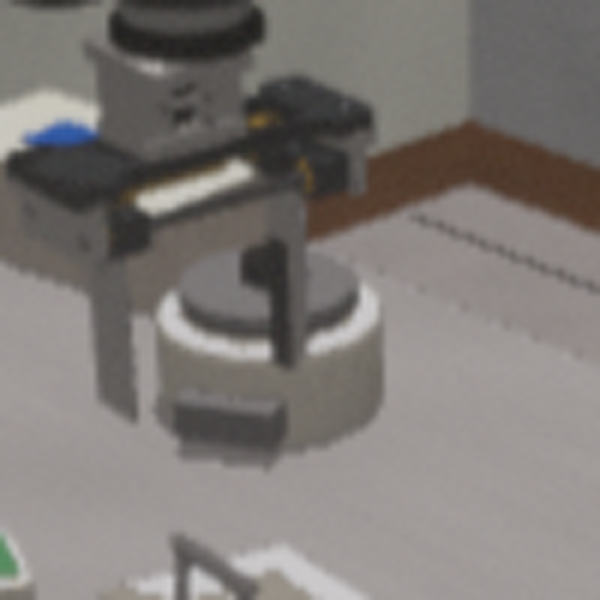

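The fingers closed in the air: the tip shows at (216,169), about 10 px above where the reported TCP puts it. I'll compare reported and seen tip positions in the start pictures from both cameras.

```bash
python3 - <<'E'
from h import *
t=load('top0'); s=load('side0'); e=np.array([201.75,511.4,180.4]); Yt=np.array([.367,.93,0]); 
for sg in(-1,1):
  for dz in (-11,24): print(sg,dz,'top',proj(t,e+sg*50*Yt+[0,0,dz])[0].round(1),'side',proj(s,e+sg*50*Yt+[0,0,dz])[0].round(1))
a=cv2.resize(cv2.cvtColor(t['color'],4)[290:384,0:94],(500,500),interpolation=2)
b=cv2.resize(cv2.cvtColor(s['color'],4)[70:220,45:115],(234,500),interpolation=2)
cv2.imwrite('pics/z6.png',np.hstack([a,b]))
E
```

```text
-1 -11 top [ 67.4 326.6] side [ 79.5 165.8]
-1 24 top [ 59.6 330. ] side [ 77.2 155.4]
1 -11 top [ 28.3 308.9] side [ 76.4 152. ]
1 24 top [ 18.8 311.4] side [ 74.2 141.9]
```

View pics/z6.png

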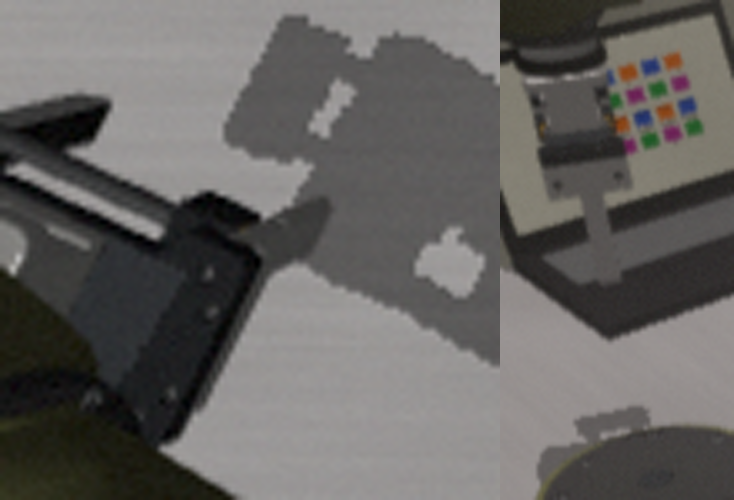

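Both cameras agree that the real fingertips sit about 24 mm above the reported TCP, not 11 mm below it, so the tool reads about 35 mm too long. I'll correct for this from here on: reopen, go 35 mm lower and grip the bar again.

Request:
arm_command:
  deltas:
    - {"xyz":[0,0,0],"turn":[0,0,0]}
    - {"xyz":[0,0,0],"turn":[0,0,0]}
    - {"xyz":[0,0,0],"turn":[0,0,0]}
    - {"xyz":[0,0,0],"turn":[0,0,0]}
    - {"xyz":[0,0,0],"turn":[0,0,0]}
    - {"xyz":[0,0,-0.018],"turn":[0,0,0]}
    - {"xyz":[0,0,-0.017],"turn":[0,0,0]}
    - {"xyz":[0,0,0],"turn":[0,0,0]}
  gripper: 0.45

```text
clock: 4.4
eef_pos: [514.1, 232.2, 58.7]
eef_rot: [-3.138, 0.001, 1.478]
wrist_force: [0.2, 0.8, 0.6]
finger_gap: 51.5
```

Request:
arm_command:
  deltas:
    - {"xyz":[0,0,0],"turn":[0,0,0]}
    - {"xyz":[0,0,0],"turn":[0,0,0]}
    - {"xyz":[0,0,0],"turn":[0,0,0]}
    - {"xyz":[0,0,0],"turn":[0,0,0]}
    - {"xyz":[0,0,0],"turn":[0,0,0]}
    - {"xyz":[0,0,0],"turn":[0,0,0]}
    - {"xyz":[0,0,0],"turn":[0,0,0]}
  gripper: 1
  force: 15

```text
clock: 5.28
eef_pos: [513.3, 232.8, 60.7]
eef_rot: [-3.138, 0.001, 1.478]
wrist_force: [-12.3, 0.0, 6.3]
finger_gap: 10.1
```

```bash
python3 - <<'E'
from h import *
s=snap('side','s4'); st=read_state(); print(st['eef_pos'],st['wrist_force'],st['finger_gap'])
cv2.imwrite('pics/z7.png',cv2.resize(cv2.cvtColor(s['color'],4)[120:220,155:255],(600,600),interpolation=2))
E
```

```text
[513.28263735 232.78584894  60.74827371] [-12.47640654  -0.45901249   6.21146674] 10.280977979634681
```

View pics/z7.png

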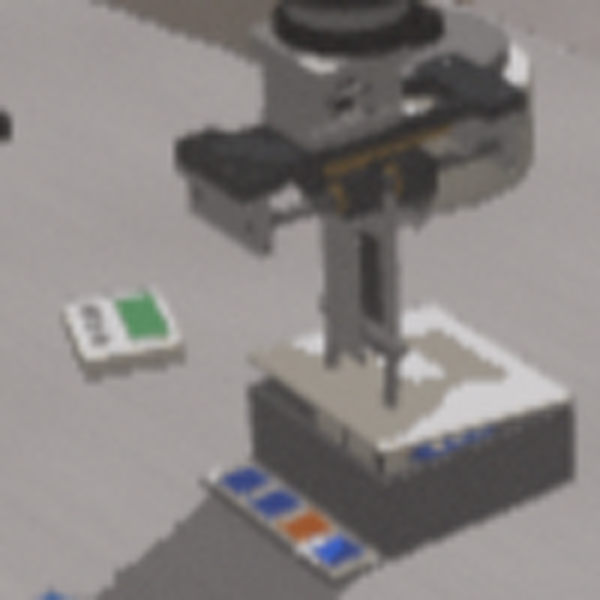

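Request:
arm_command:
  deltas:
    - {"xyz":[0.006,-0.0005,0.009],"turn":[0,0,0]}
    - {"xyz":[0.0064,-0.0006,0.0077],"turn":[0,0,0]}
    - {"xyz":[0.0075,-0.0007,0.0072],"turn":[0,0,0]}
    - {"xyz":[0.0079,-0.0007,0.0066],"turn":[0,0,0]}
    - {"xyz":[0.0086,-0.0008,0.0057],"turn":[0,0,0]}
    - {"xyz":[0.0092,-0.0009,0.0048],"turn":[0,0,0]}
    - {"xyz":[0,0,0],"turn":[0,0,0]}

```text
clock: 6.2
eef_pos: [561.1, 228.9, 103.6]
eef_rot: [3.14, -0.001, 1.478]
wrist_force: [-5.9, -0.3, 13.9]
finger_gap: 10.2
```

```bash
python3 - <<'E'
from h import *
s=snap('side','s5'); st=read_state(); print(st['eef_pos'],st['wrist_force'],st['finger_gap'])
cv2.imwrite('pics/z8.png',cv2.resize(cv2.cvtColor(s['color'],4)[110:220,155:265],(600,600),interpolation=2))
E
```

```text
[560.99244516 228.89435041 103.530576  ] [-5.64529288  0.48150963 13.22269491] 10.08855618923662
```

View pics/z8.png

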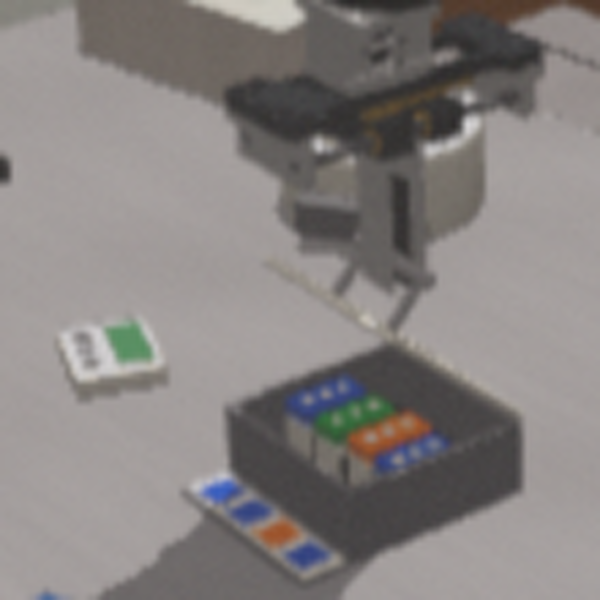

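Request:
arm_command:
  deltas:
    - {"xyz":[0.0085,-0.0009,0.0055],"turn":[0,0,0]}
    - {"xyz":[0.0095,-0.0009,0.004],"turn":[0,0,0]}
    - {"xyz":[0.0101,-0.0009,0.0019],"turn":[0,0,0]}
    - {"xyz":[0.0104,-0.001,0.0009],"turn":[0,0,0]}
    - {"xyz":[0.0103,-0.0009,-0.0002],"turn":[0,0,0]}
    - {"xyz":[0.0103,-0.001,-0.0012],"turn":[0,0,0]}
    - {"xyz":[0,0,0],"turn":[0,0,0]}

```text
clock: 7.12
eef_pos: [620.8, 222.5, 112.7]
eef_rot: [3.14, -0.0, 1.477]
wrist_force: [2.1, 0.4, 3.1]
finger_gap: 10.2
```

Request:
arm_command:
  deltas:
    - {"xyz":[0.0101,-0.0009,-0.0022],"turn":[0,0,0]}
    - {"xyz":[0.0098,-0.0009,-0.0032],"turn":[0,0,0]}
    - {"xyz":[0.0095,-0.0009,-0.0042],"turn":[0,0,0]}
    - {"xyz":[0.009,-0.0008,-0.0051],"turn":[0,0,0]}
    - {"xyz":[0,0,0],"turn":[0,0,0]}

```text
clock: 7.75
eef_pos: [658.9, 219.0, 97.3]
eef_rot: [3.141, 0.0, 1.477]
wrist_force: [1.6, -0.9, -0.6]
finger_gap: 10.3
```

```bash
python3 - <<'E'
from h import *
s=snap('side','s6'); st=read_state(); print(st['eef_pos'],st['wrist_force'],st['finger_gap'])
cv2.imwrite('pics/z9.png',cv2.resize(cv2.cvtColor(s['color'],4)[100:220,155:275],(600,600),interpolation=2))
E
```

```text
[658.51873912 219.07874677  97.56682238] [ 1.09809229 -2.25768328 -1.26487533] 10.634121191523105
```

View pics/z9.png

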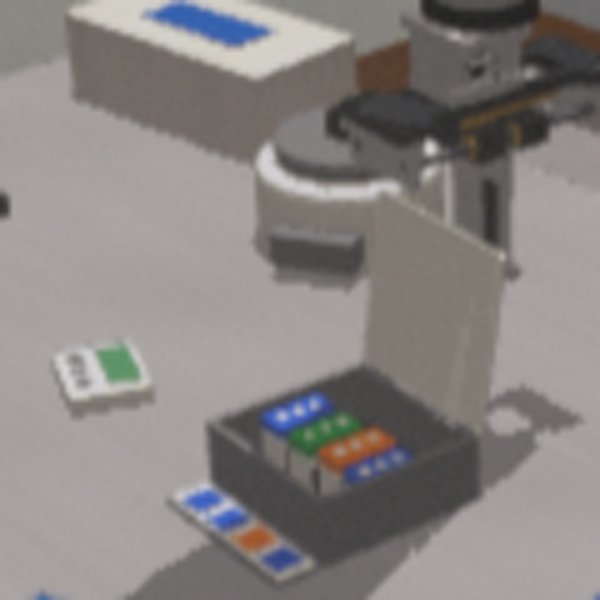

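Request:
arm_command:
  deltas:
    - {"xyz":[0.0085,-0.0008,-0.006],"turn":[0,0,0]}
    - {"xyz":[0.006,-0.0006,-0.005],"turn":[0,0,0]}
    - {"xyz":[0,0,0],"turn":[0,0,0]}

```text
clock: 8.18
eef_pos: [673.0, 217.8, 86.5]
eef_rot: [-3.141, 0.0, 1.478]
wrist_force: [0.7, -2.2, -1.3]
finger_gap: 10.3
```

Request:
arm_command:
  deltas:
    - {"xyz":[0.003,-0.0003,-0.0025],"turn":[0,0,0]}
    - {"xyz":[0.002,-0.0002,-0.002],"turn":[0,0,0]}
    - {"xyz":[0,0,0],"turn":[0,0,0]}

```text
clock: 8.55
eef_pos: [675.1, 218.6, 84.1]
eef_rot: [-3.136, -0.0, 1.479]
wrist_force: [-30.7, -0.8, 20.4]
finger_gap: 13.6
```

Request:
arm_command:
  deltas:
    - {"xyz":[-0.002,0,0.0015],"turn":[0,0,0]}
    - {"xyz":[0,0,0],"turn":[0,0,0]}

```text
clock: 8.8
eef_pos: [673.3, 218.7, 84.4]
eef_rot: [-3.136, -0.0, 1.479]
wrist_force: [-21.2, 1.7, 9.1]
finger_gap: 10.6
```

Request:
arm_command:
  deltas:
    - {"xyz":[0,0,0],"turn":[0,0,0]}
    - {"xyz":[0,0,0],"turn":[0,0,0]}
    - {"xyz":[0.002,0,0],"turn":[0,0,0]}
    - {"xyz":[0,0,0],"turn":[0,0,0]}
  gripper: 0.82

```text
clock: 9.3
eef_pos: [676.4, 217.6, 83.8]
eef_rot: [-3.138, 0.001, 1.478]
wrist_force: [-12.6, -1.2, 5.6]
finger_gap: 17.0
```

Request:
arm_command:
  deltas:
    - {"xyz":[0,0,0.01],"turn":[0,0,0]}
    - {"xyz":[0,0,0.015],"turn":[0,0,0]}
    - {"xyz":[0,0,0],"turn":[0,0,0]}

```text
clock: 9.68
eef_pos: [678.5, 217.5, 110.1]
eef_rot: [3.139, -0.001, 1.478]
wrist_force: [-0.2, -0.9, 0.2]
finger_gap: 16.9
```

Request:
arm_command:
  deltas:
    - {"xyz":[0,0,0.04],"turn":[0,0,0]}
    - {"xyz":[0,0,0.04],"turn":[0,0,0]}
    - {"xyz":[-0.035,-0.044,0],"turn":[0,0,0]}
    - {"xyz":[-0.035,-0.044,0],"turn":[0,0,0]}
    - {"xyz":[-0.035,-0.044,0],"turn":[0,0,0]}
    - {"xyz":[-0.035,-0.044,0],"turn":[0,0,0]}
    - {"xyz":[-0.035,-0.044,0],"turn":[0,0,0]}
    - {"xyz":[-0.035,-0.044,0],"turn":[0,0,0]}
    - {"xyz":[0,0,0],"turn":[0,0,0]}
  gripper: 0.2

```text
clock: 10.8
eef_pos: [466.5, -48.7, 189.3]
eef_rot: [3.14, 0.0, 1.474]
wrist_force: [0.3, 0.6, -0.5]
finger_gap: 75.2
```

```bash
python3 - <<'E'
from h import *
s=snap('side','s7'); t=snap('top','t7');st=read_state(); print(st['eef_pos'],st['wrist_force'],st['finger_gap'])
cv2.imwrite('pics/z10.png',np.hstack([cv2.resize(cv2.cvtColor(s['color'],4)[120:220,165:265],(400,400),interpolation=2),cv2.resize(cv2.cvtColor(t['color'],4)[140:240,150:250],(400,400),interpolation=2)]))
E
```

```text
[468.08989634 -46.76741617 189.24071833] [-0.10601594  0.75128173 -0.60823327] 74.92700621679585
```

View pics/z10.png

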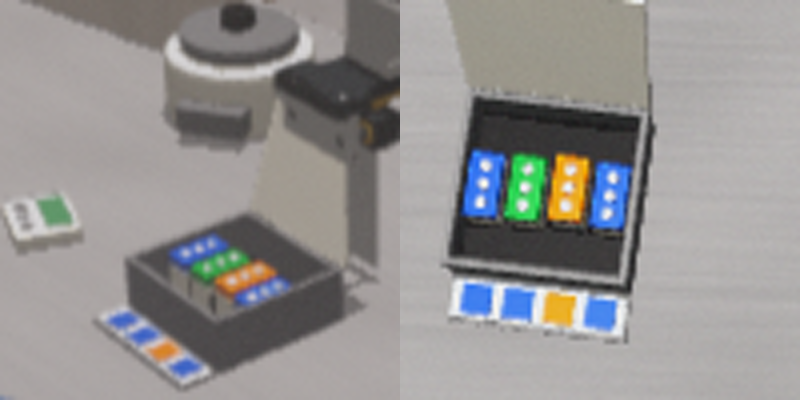

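Lid open and staying. Tops read blue, green, orange, blue (green at about (281,187) of the zoom); card reads blue, blue, orange, blue. So green in pocket 2 is the odd one.

```bash
cat >> h.py <<'E'
def blob(c,roi,lo,hi,z,fill=True):
    im=cv2.cvtColor(c['color'],cv2.COLOR_RGB2HSV); x0,y0,x1,y1=roi
    m=np.zeros(im.shape[:2],np.uint8); m[y0:y1,x0:x1]=cv2.inRange(im[y0:y1,x0:x1],lo,hi)
    cs=cv2.findContours(m,cv2.RETR_EXTERNAL,cv2.CHAIN_APPROX_NONE)[0]; cn=max(cs,key=cv2.contourArea)
    r=cv2.minAreaRect(cv2.convexHull(cn)); b=back(c,cv2.boxPoints(r),z)
    e1,e2=b[1]-b[0],b[2]-b[1]; L=e1 if np.linalg.norm(e1)>np.linalg.norm(e2) else e2
    return back(c,r[0],z)[0].round(1), sorted([np.linalg.norm(e1).round(1),np.linalg.norm(e2).round(1)]), np.degrees(np.arctan2(L[1],L[0])).round(1), r[0]
E
python3 - <<'E'
from h import *
t=load('t7'); s=load('s7')
print(blob(t,(172,170,192,200),(45,80,50),(80,255,255),44), blob(s,(205,170,240,200),(45,80,50),(80,255,255),44))
print(blob(t,(185,170,200,200),(8,110,60),(28,255,255),44))
print(blob(t,(160,170,178,200),(100,110,60),(125,255,255),44))
print(blob(t,(195,170,212,200),(100,110,60),(125,255,255),44))
E
```

```text
(array([539.6, 247.2,  44. ]), [np.float64(25.7), np.float64(48.7)], np.float64(-4.5), (181.10000610351562, 186.29998779296875)) (array([540.7, 246.1,  44. ]), [np.float64(30.4), np.float64(54.0)], np.float64(2.1), (219.30003356933594, 185.59999084472656))
(array([539.8, 216.8,  44. ]), [np.float64(26.9), np.float64(49.5)], np.float64(-4.8), (191.84999084472656, 186.54998779296875))
(array([541.6, 277.2,  44. ]), [np.float64(25.9), np.float64(48.4)], np.float64(-4.8), (170.49131774902344, 185.3063507080078))
(array([535.7, 187.4,  44. ]), [np.float64(25.1), np.float64(48.4)], np.float64(-5.7), (202.19073486328125, 188.26011657714844))
```

Request:
arm_command:
  deltas:
    - {"xyz":[0.0127,0.049,0],"turn":[-0.0014,-0.0149,0]}
    - {"xyz":[0.0127,0.049,0],"turn":[-0.0014,-0.0149,0]}
    - {"xyz":[0.0127,0.049,0],"turn":[-0.0014,-0.0149,0]}
    - {"xyz":[0.0127,0.049,0],"turn":[-0.0014,-0.0149,0]}
    - {"xyz":[0.0127,0.049,0],"turn":[-0.0014,-0.0149,0]}
    - {"xyz":[0.0127,0.049,0],"turn":[-0.0013,-0.0151,0]}
    - {"xyz":[0,0,-0.04],"turn":[0,0,0]}
    - {"xyz":[0,0,-0.05],"turn":[0,0,0]}
    - {"xyz":[0,0,-0.04],"turn":[0,0,0]}
    - {"xyz":[0,0,0],"turn":[0,0,0]}
  gripper: 0.32

```text
clock: 12.15
eef_pos: [542.3, 248.1, 56.0]
eef_rot: [3.056, 0.002, 1.479]
wrist_force: [-0.0, -0.0, 0.0]
finger_gap: 63.8
```

```bash
python3 - <<'E'
from h import *
s=snap('side','s8'); st=read_state(); print(st['eef_pos'],st['eef_rot'],st['wrist_force'],st['finger_gap'])
X=np.array([.9957,-.0924,0]);Y=np.array([.0924,.9957,0]);Z=np.array([0,0,1.])
a=.09;Zt=Z*np.cos(a)-X*np.sin(a);Xt=X*np.cos(a)+Z*np.sin(a);e=st['eef_pos']
im=cv2.resize(cv2.cvtColor(s['color'],4)[90:220,155:285],(600,600),interpolation=2)
for sg in(-1,1):
  for w in(32,44.5):
    p=proj(s,e+Zt*24+sg*w*Xt-8*Y)[0]; q=(p-[155,90])*600/130; cv2.circle(im,tuple(int(v) for v in q),4,(0,0,255),1)
cv2.imwrite('pics/z11.png',im)
E
```

```text
[543.58675552 248.38304362  58.60430524] [3.05306978e+00 6.18171700e-04 1.47902712e+00] [-0.60994223 -0.00740929  0.5487011 ] 64.04123895337638
```

View pics/z11.png

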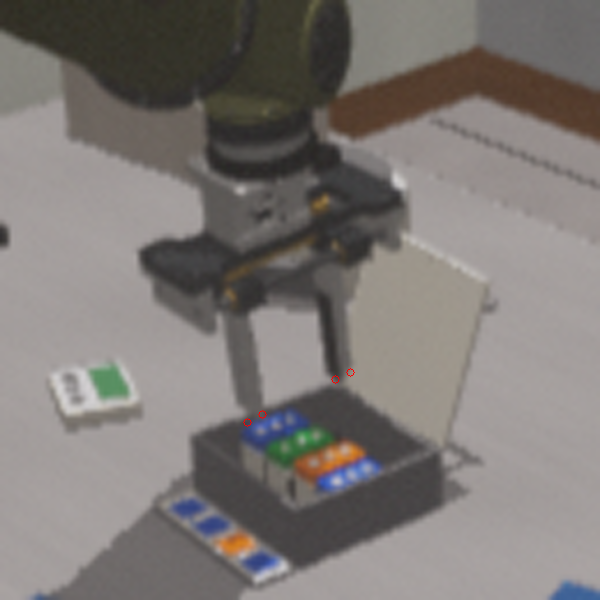

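Request:
arm_command:
  deltas:
    - {"xyz":[0.0005,-0.0015,-0.02],"turn":[0,0,0]}
    - {"xyz":[0,0,-0.02],"turn":[0,0,0]}
    - {"xyz":[0,0,-0.015],"turn":[0,0,0]}
    - {"xyz":[0,0,-0.005],"turn":[0,0,0]}
    - {"xyz":[0,0,0],"turn":[0,0,0]}

```text
clock: 12.82
eef_pos: [544.7, 246.2, -0.4]
eef_rot: [3.051, -0.0, 1.478]
wrist_force: [-0.3, 1.1, 0.3]
finger_gap: 63.4
```

```bash
python3 - <<'E'
from h import *
s=snap('side','s9'); st=read_state(); print(st['eef_pos'],st['eef_rot'],st['wrist_force'],st['finger_gap'])
im=cv2.resize(cv2.cvtColor(s['color'],4)[120:220,165:265],(600,600),interpolation=2)
cv2.imwrite('pics/z12.png',im)
E
```

```text
[ 5.44798916e+02  2.46174313e+02 -1.45426668e-01] [ 3.05067344e+00 -5.34354671e-04  1.47788191e+00] [ 0.48987737 -0.15107675 -0.36243601] 64.16959116742954
```

View pics/z12.png

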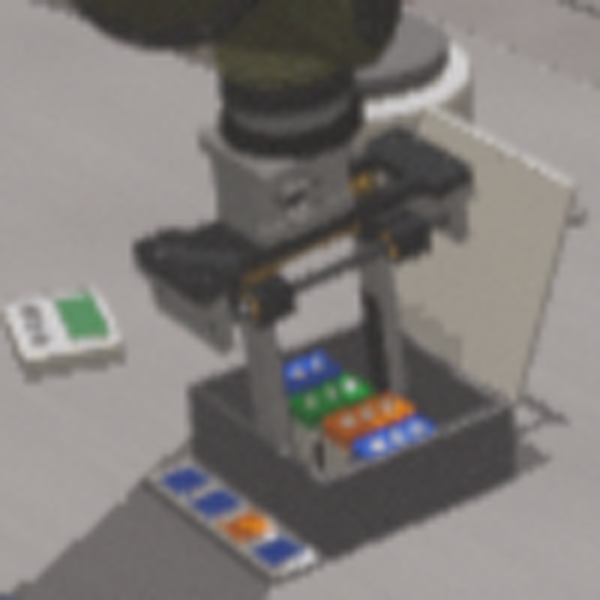

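Request:
arm_command:
  deltas:
    - {"xyz":[0,0,0],"turn":[0,0,0]}
    - {"xyz":[0,0,0],"turn":[0,0,0]}
    - {"xyz":[0,0,0],"turn":[0,0,0]}
    - {"xyz":[0,0,0],"turn":[0,0,0]}
  gripper: 1
  force: 20

```text
clock: 13.38
eef_pos: [544.5, 246.0, -0.5]
eef_rot: [3.051, -0.0, 1.478]
wrist_force: [-1.5, 0.1, 5.3]
finger_gap: 47.0
```

Request:
arm_command:
  deltas:
    - {"xyz":[0,0,0.01],"turn":[0,0,0]}
    - {"xyz":[0,0,0.015],"turn":[0,0,0]}
    - {"xyz":[0,0,0.02],"turn":[0,0,0]}
    - {"xyz":[0,0,0],"turn":[0,0,0]}

```text
clock: 13.88
eef_pos: [545.3, 246.3, 46.1]
eef_rot: [3.049, -0.002, 1.478]
wrist_force: [0.1, 0.2, -1.0]
finger_gap: 46.9
```

```bash
python3 - <<'E'
from h import *
s=snap('side','s10'); st=read_state(); print(st['eef_pos'],st['eef_rot'],st['wrist_force'],st['finger_gap'])
im=cv2.resize(cv2.cvtColor(s['color'],4)[120:220,165:265],(600,600),interpolation=2)
cv2.imwrite('pics/z13.png',im)
E
```

```text
[544.65875642 246.03994271  44.81291083] [ 3.05032936e+00 -7.11457415e-04  1.47783697e+00] [ 0.54464845  0.85031835 -0.75012863] 47.04579997521577
```

View pics/z13.png

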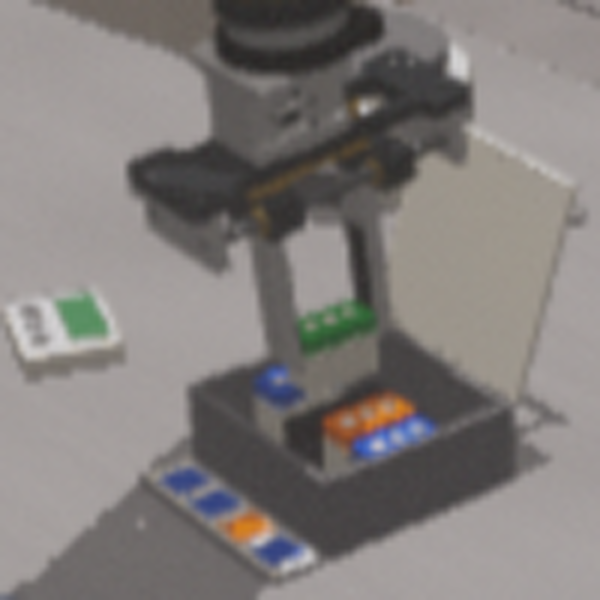

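Request:
arm_command:
  deltas:
    - {"xyz":[0,0,0.035],"turn":[0,0,0]}
    - {"xyz":[0,0,0.035],"turn":[0,0,0]}
    - {"xyz":[0,0,0.03],"turn":[0,0,0]}
    - {"xyz":[0.0006,-0.0486,0],"turn":[0.0014,0.0149,-0.012]}
    - {"xyz":[0.0006,-0.0486,0],"turn":[0.0014,0.0149,-0.012]}
    - {"xyz":[0.0006,-0.0486,0],"turn":[0.0014,0.0149,-0.012]}
    - {"xyz":[0.0006,-0.0486,0],"turn":[0.0014,0.0149,-0.012]}
    - {"xyz":[0.0006,-0.0486,0],"turn":[0.0014,0.0149,-0.012]}
    - {"xyz":[0.0006,-0.0486,0],"turn":[0.0013,0.0151,-0.013]}
    - {"xyz":[0,0,-0.05],"turn":[0,0,0]}
    - {"xyz":[0,0,-0.05],"turn":[0,0,0]}
    - {"xyz":[0,0,0],"turn":[0,0,0]}

```text
clock: 15.42
eef_pos: [545.5, -45.4, 40.7]
eef_rot: [-3.134, 0.003, 1.405]
wrist_force: [1.1, -0.6, -0.8]
finger_gap: 46.8
```

```bash
python3 - <<'E'
from h import *
s=snap('side','s11'); st=read_state(); print(st['eef_pos'],st['eef_rot'],st['wrist_force'],st['finger_gap'])
im=cv2.resize(cv2.cvtColor(s['color'],4)[150:270,225:345],(600,600),interpolation=2)
cv2.imwrite('pics/z14.png',im)
E
```

```text
[547.33217629 -45.58811646  43.53459356] [-3.13893357  0.0033259   1.40490832] [-1.079404    0.5533494  -0.07405505] 46.996447833991304
```

View pics/z14.png

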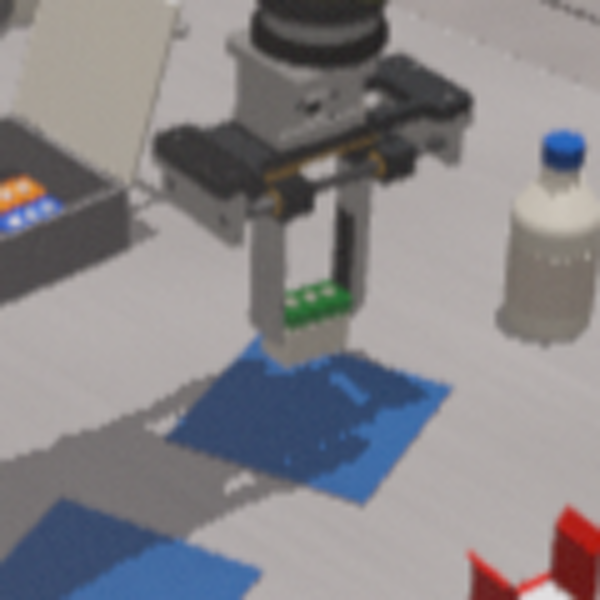

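Request:
arm_command:
  deltas:
    - {"xyz":[0,0,-0.022],"turn":[0,0,0]}
    - {"xyz":[0,0,-0.016],"turn":[0,0,0]}
    - {"xyz":[0,0,-0.006],"turn":[0,0,0]}
    - {"xyz":[0,0,0],"turn":[0,0,0]}

```text
clock: 15.98
eef_pos: [548.2, -45.7, 0.5]
eef_rot: [3.141, 0.003, 1.405]
wrist_force: [-0.2, -0.2, -0.7]
finger_gap: 47.0
```

Request:
arm_command:
  deltas:
    - {"xyz":[0,0,-0.002],"turn":[0,0,0]}
    - {"xyz":[0,0,0],"turn":[0,0,0]}

```text
clock: 16.23
eef_pos: [548.1, -45.7, -1.6]
eef_rot: [3.141, 0.003, 1.405]
wrist_force: [-0.4, 0.5, -0.6]
finger_gap: 47.0
```

Request:
arm_command:
  deltas:
    - {"xyz":[0,0,-0.002],"turn":[0,0,0]}
    - {"xyz":[0,0,0],"turn":[0,0,0]}

```text
clock: 16.48
eef_pos: [548.1, -45.7, -3.8]
eef_rot: [3.141, 0.003, 1.405]
wrist_force: [0.3, 0.0, -0.3]
finger_gap: 47.0
```

Request:
arm_command:
  deltas:
    - {"xyz":[0,0,-0.0015],"turn":[0,0,0]}
    - {"xyz":[0,0,0],"turn":[0,0,0]}

```text
clock: 16.73
eef_pos: [547.7, -45.6, -5.0]
eef_rot: [-3.141, 0.003, 1.405]
wrist_force: [-4.4, -0.4, 7.4]
finger_gap: 46.4
```

Request:
arm_command:
  deltas:
    - {"xyz":[0,0,-0.001],"turn":[0,0,0]}
    - {"xyz":[0,0,0],"turn":[0,0,0]}

```text
clock: 16.98
eef_pos: [547.6, -45.6, -6.0]
eef_rot: [-3.141, 0.003, 1.405]
wrist_force: [-5.5, 0.3, 9.1]
finger_gap: 46.2
```

Request:
arm_command:
  deltas:
    - {"xyz":[0,0,0],"turn":[0,0,0]}
    - {"xyz":[0,0,0],"turn":[0,0,0]}
    - {"xyz":[0,0,0],"turn":[0,0,0]}
    - {"xyz":[0,0,0],"turn":[0,0,0]}
  gripper: 0.3

```text
clock: 17.48
eef_pos: [548.0, -45.7, -6.5]
eef_rot: [3.142, 0.003, 1.405]
wrist_force: [-0.4, 0.0, -0.3]
finger_gap: 65.5
```

Request:
arm_command:
  deltas:
    - {"xyz":[0,0,0.03],"turn":[0,0,0]}
    - {"xyz":[0,0,0.04],"turn":[0,0,0]}
    - {"xyz":[0,0,0.03],"turn":[0,0,0]}
    - {"xyz":[-0.05,-0.03,0],"turn":[0,0,-0.18]}
    - {"xyz":[-0.05,-0.03,0],"turn":[0,0,-0.18]}
    - {"xyz":[-0.05,-0.03,0],"turn":[0,0,-0.18]}
    - {"xyz":[-0.05,-0.03,0],"turn":[0,0,-0.18]}
    - {"xyz":[0,0,0],"turn":[0,0,0]}

```text
clock: 18.48
eef_pos: [346.0, -167.0, 93.8]
eef_rot: [3.141, 0.003, 0.679]
wrist_force: [1.6, -1.2, 0.1]
finger_gap: 65.6
```

```bash
python3 - <<'E'
from h import *
s=snap('side','s12');t=snap('top','t12'); st=read_state(); print(st['eef_pos'],st['eef_rot'],st['wrist_force'],st['finger_gap'],st['joints'])
cv2.imwrite('pics/z15.png',np.hstack([cv2.resize(cv2.cvtColor(s['color'],4)[170:290,225:345],(400,400),interpolation=2),cv2.resize(cv2.cvtColor(t['color'],4)[130:280,230:380],(400,400),interpolation=2)]))
E
```

```text
[ 348.34387638 -165.9373421    93.89862378] [3.14060099e+00 2.75716906e-03 6.85183982e-01] [ 0.40985635 -0.47455201  0.46663405] 65.89492325789428 [-0.53730494  0.03509079  2.05071144 -0.00336675  1.05580177  0.34996428]
```

View pics/z15.png

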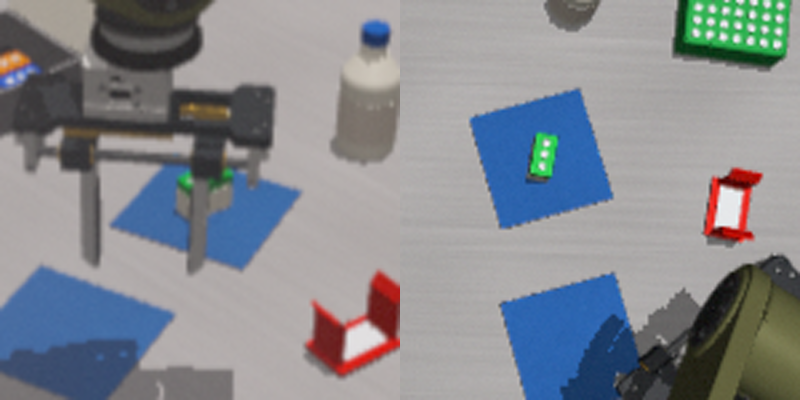

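Cartridge stands upright on the far mat (top view, zoom (543,157)), released. Now I'll measure it and the stand precisely.

```bash
python3 - <<'E'
from h import *
t=load('t12')
print('cart',blob(t,(270,170,300,205),(45,80,50),(80,255,255),39))
print('stand white',blob(t,(335,190,375,225),(0,0,185),(180,60,255),6))
# stand full fit: seat 66x44 base, white field; optimise pose on edges: show predicted overlay
im=cv2.resize(cv2.cvtColor(t['color'],4)[185:230,330:375],(630,630),interpolation=2)
def draw(im,cx,cy,yaw,col):
    R=np.array([[np.cos(yaw),-np.sin(yaw)],[np.sin(yaw),np.cos(yaw)]])
    def L(pts):
        P3=[np.r_[np.array([cx,cy])+R@np.array(p[:2],float),p[2]] for p in pts]
        q=((proj(t,P3)-[330,185]+.5)*14).astype(int); cv2.polylines(im,[q.reshape(-1,1,2)],True,col,1)
    L([(-33,-22,6),(33,-22,6),(33,22,6),(-33,22,6)]); 
    for s in(-1,1): L([(s*26,-16,6),(s*26,16,6),(s*26,16,44),(s*26,-16,44)])
draw(im,498.5,-253.1,np.radians(-9.5),(255,0,0))
cv2.imwrite('pics/z16.png',im)
E
```

```text
cart (array([544.7, -43.4,  39. ]), [np.float64(24.2), np.float64(45.8)], np.float64(-10.6), (283.3269348144531, 187.86537170410156))
stand white (array([ 498.5, -253.1,    6. ]), [np.float64(25.5), np.float64(43.1)], np.float64(-9.6), (352.8699645996094, 207.40997314453125))
```

View pics/z16.png

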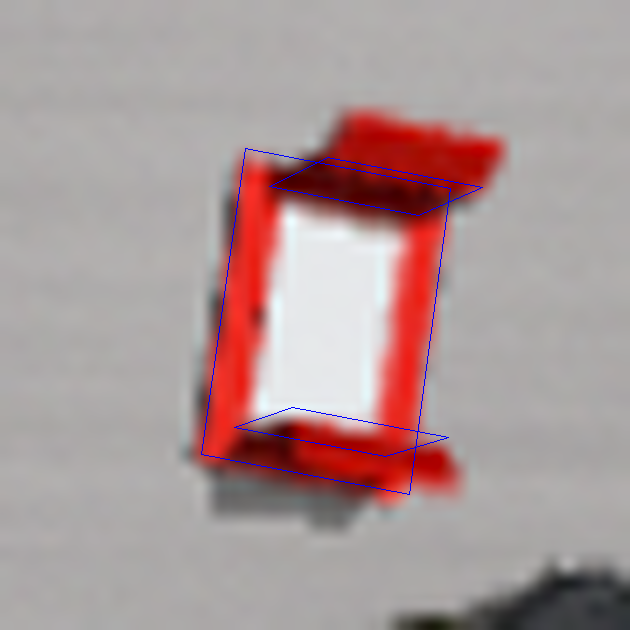

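```bash
python3 - <<'E'
from h import *
t=load('t12'); s=load('s12')
im=cv2.resize(cv2.cvtColor(s['color'],4)[210:290,270:350],(640,640),interpolation=2)
im2=cv2.resize(cv2.cvtColor(t['color'],4)[165:215,255:305],(640,640),interpolation=2)
def poly(im,c,o,k,cx,cy,yaw,polys,col):
    R=np.array([[np.cos(yaw),-np.sin(yaw)],[np.sin(yaw),np.cos(yaw)]])
    for pts in polys:
        P3=[np.r_[np.array([cx,cy])+R@np.array(p[:2],float),p[2]] for p in pts]
        q=((proj(c,P3)-o+.5)*k).round().astype(int); cv2.polylines(im,[q.reshape(-1,1,2)],True,col,1)
st=[[(-33,-22,6),(33,-22,6),(33,22,6),(-33,22,6)],[(26,-16,6),(26,16,6),(26,16,44),(26,-16,44)],[(-26,-16,6),(-26,16,6),(-26,16,44),(-26,-16,44)]]
poly(im,s,[270,210],8,497,-252.7,np.radians(-9.8),st,(255,0,0))
poly(im,s,[270,210],8,500,-252.7,np.radians(-9.8),st,(0,255,255))
cv2.imwrite('pics/z17.png',im)
print(proj(s,[544.7,-43.4,39]),proj(s,[548,-45.5,39]))
# side cart zoom
k=cv2.resize(cv2.cvtColor(s['color'],4)[205:255,265:315],(600,600),interpolation=2)
ct=[[(-23,-12,39),(23,-12,39),(23,12,39),(-23,12,39)],[(-23,-12,3),(23,-12,3),(23,12,3),(-23,12,3)]]
poly(k,s,[265,205],12,544.7,-43.4,np.radians(-10),ct,(255,0,0)); poly(k,s,[265,205],12,548,-45.5,np.radians(-9.5),ct,(0,255,255))
cv2.imwrite('pics/z18.png',k)
E
```

```text
[[284.5683829  222.46737958]] [[285.85741578 222.30801015]]
```

View pics/z17.png

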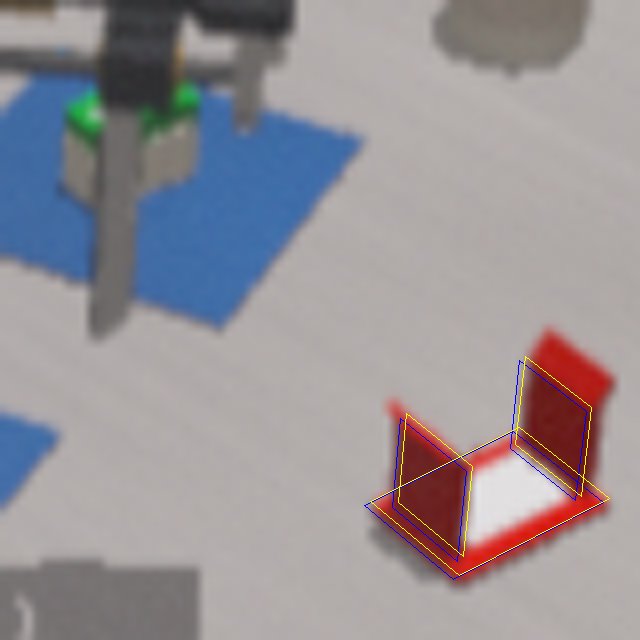

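View pics/z18.png

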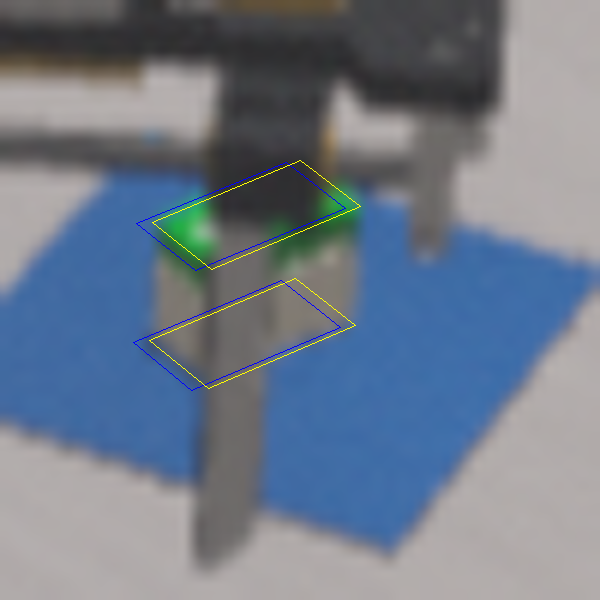

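Request:
arm_command:
  deltas:
    - {"xyz":[0.0333,0.0202,0],"turn":[0,0,-0.143]}
    - {"xyz":[0.0333,0.0202,0],"turn":[0,0,-0.143]}
    - {"xyz":[0.0333,0.0202,0],"turn":[0,0,-0.143]}
    - {"xyz":[0.0333,0.0202,0],"turn":[0,0,-0.143]}
    - {"xyz":[0.0333,0.0202,0],"turn":[0,0,-0.143]}
    - {"xyz":[0.0333,0.0202,0],"turn":[0,0,-0.143]}
    - {"xyz":[0,0,-0.03],"turn":[0,0,0]}
    - {"xyz":[0,0,0],"turn":[0,0,0]}
    - {"xyz":[0,0,0],"turn":[0,0,0]}

```text
clock: 19.7
eef_pos: [548.2, -44.0, 64.2]
eef_rot: [3.142, 0.003, -0.172]
wrist_force: [0.3, -0.4, 0.2]
finger_gap: 66.1
```

```bash
python3 - <<'E'
from h import *
s=snap('side','s13'); st=read_state(); print(st['eef_pos'],st['eef_rot'],st['wrist_force'],st['finger_gap'])
cv2.imwrite('pics/z19.png',cv2.resize(cv2.cvtColor(s['color'],4)[150:270,225:345],(600,600),interpolation=2))
E
```

```text
[548.33599727 -44.28518425  64.57661539] [ 3.14155239e+00  1.95695434e-03 -1.72214330e-01] [-0.19960835  0.45786946  0.32258996] 65.81984364724445
```

View pics/z19.png

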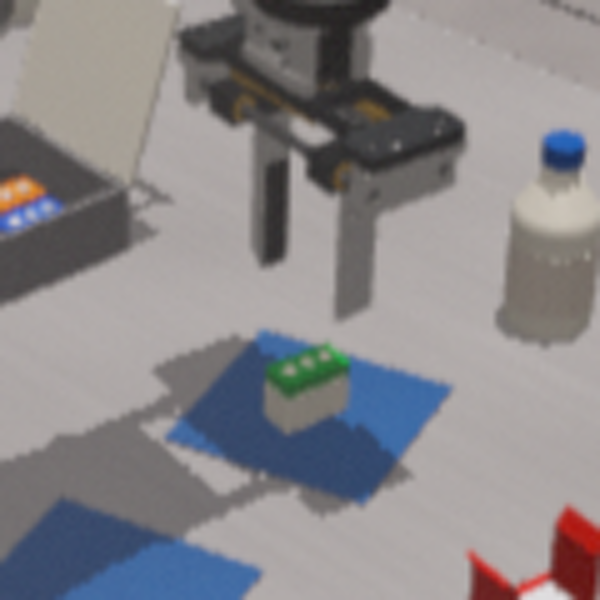

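Aligned over the long sides. Descending 72 mm and gripping.

Request:
arm_command:
  deltas:
    - {"xyz":[0,0,-0.03],"turn":[0,0,0]}
    - {"xyz":[0,0,-0.03],"turn":[0,0,0]}
    - {"xyz":[0,0,-0.012],"turn":[0,0,0]}
    - {"xyz":[0,0,0],"turn":[0,0,0]}

```text
clock: 20.25
eef_pos: [547.9, -44.6, -8.0]
eef_rot: [3.141, 0.003, -0.173]
wrist_force: [0.6, 0.5, 0.1]
finger_gap: 66.0
```

Request:
arm_command:
  deltas:
    - {"xyz":[0,0,0],"turn":[0,0,0]}
    - {"xyz":[0,0,0],"turn":[0,0,0]}
    - {"xyz":[0,0,0],"turn":[0,0,0]}
    - {"xyz":[0,0,0],"turn":[0,0,0]}
    - {"xyz":[0,0,0],"turn":[0,0,0]}
    - {"xyz":[0,0,0],"turn":[0,0,0]}
    - {"xyz":[0,0,0],"turn":[0,0,0]}
  gripper: 1
  force: 20

```text
clock: 21.12
eef_pos: [547.8, -44.5, -8.3]
eef_rot: [3.141, 0.003, -0.173]
wrist_force: [-0.9, 0.1, 2.6]
finger_gap: 23.9
```

Request:
arm_command:
  deltas:
    - {"xyz":[0,0,0.02],"turn":[0,0,0]}
    - {"xyz":[0,0,0.04],"turn":[0,0,0]}
    - {"xyz":[0,0,0.04],"turn":[0,0,0]}
    - {"xyz":[0,0,0],"turn":[0,0,0]}

```text
clock: 21.62
eef_pos: [549.1, -44.6, 94.2]
eef_rot: [-3.141, -0.002, -0.173]
wrist_force: [0.2, 0.2, -1.9]
finger_gap: 23.9
```

```bash
python3 - <<'E'
from h import *
s=snap('side','s14'); st=read_state(); print(st['eef_pos'],st['eef_rot'],st['wrist_force'],st['finger_gap'])
cv2.imwrite('pics/z20.png',cv2.resize(cv2.cvtColor(s['color'],4)[140:260,225:345],(600,600),interpolation=2))
E
```

```text
[548.11646881 -44.5013728   92.16293303] [-3.14156730e+00  1.49265431e-03 -1.73083783e-01] [-0.20275058  0.130579   -1.64947456] 23.839726327789993
```

View pics/z20.png

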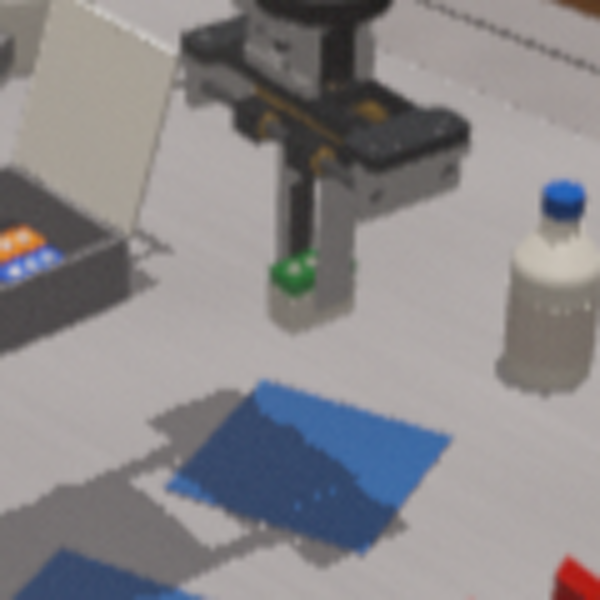

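Request:
arm_command:
  deltas:
    - {"xyz":[-0.0095,-0.0418,0],"turn":[0,0,0]}
    - {"xyz":[-0.0095,-0.0418,0],"turn":[0,0,0]}
    - {"xyz":[-0.0095,-0.0418,0],"turn":[0,0,0]}
    - {"xyz":[-0.0095,-0.0418,0],"turn":[0,0,0]}
    - {"xyz":[-0.0095,-0.0418,0],"turn":[0,0,0.001]}
    - {"xyz":[0,0,-0.032],"turn":[0,0,0]}
    - {"xyz":[0,0,0],"turn":[0,0,0]}
    - {"xyz":[0,0,0],"turn":[0,0,0]}

```text
clock: 22.68
eef_pos: [500.4, -253.1, 59.7]
eef_rot: [-3.141, 0.004, -0.171]
wrist_force: [0.6, -0.1, -0.8]
finger_gap: 24.0
```

```bash
python3 - <<'E'
from h import *
s=snap('side','s15'); t=snap('top','t15'); st=read_state(); print(st['eef_pos'],st['eef_rot'],st['wrist_force'],st['finger_gap'])
cv2.imwrite('pics/z21.png',np.hstack([cv2.resize(cv2.cvtColor(s['color'],4)[195:295,285:385],(400,400),interpolation=2),cv2.resize(cv2.cvtColor(t['color'],4)[160:260,310:410],(400,400),interpolation=2)]))
E
```

```text
[ 500.80829753 -253.25101896   60.37825398] [ 3.14114301e+00  2.19889813e-03 -1.71363934e-01] [-0.40327765  0.20510988 -0.62592255] 23.958815840478096
```

View pics/z21.png

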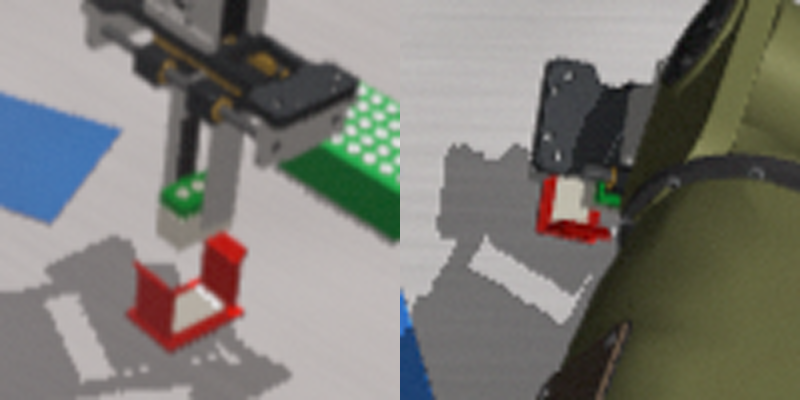

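Request:
arm_command:
  deltas:
    - {"xyz":[0,0,-0.015],"turn":[0,0,0]}
    - {"xyz":[0,0,-0.01],"turn":[0,0,0]}
    - {"xyz":[0,0,-0.01],"turn":[0,0,0]}
    - {"xyz":[0,0,0],"turn":[0,0,0]}

```text
clock: 23.28
eef_pos: [499.8, -253.2, 23.6]
eef_rot: [-3.141, 0.005, -0.172]
wrist_force: [0.6, 0.8, -1.1]
finger_gap: 24.2
```

```bash
python3 - <<'E'
from h import *
s=snap('side','s16'); st=read_state(); print(st['eef_pos'],st['eef_rot'],st['wrist_force'],st['finger_gap'])
cv2.imwrite('pics/z22.png',cv2.resize(cv2.cvtColor(s['color'],4)[215:295,290:370],(640,640),interpolation=2))
E
```

```text
[ 500.12498028 -253.4079857    24.19651393] [-3.14140216  0.00388606 -0.17216272] [0.47518462 0.4908466  0.51485054] 23.81514035848334
```

View pics/z22.png

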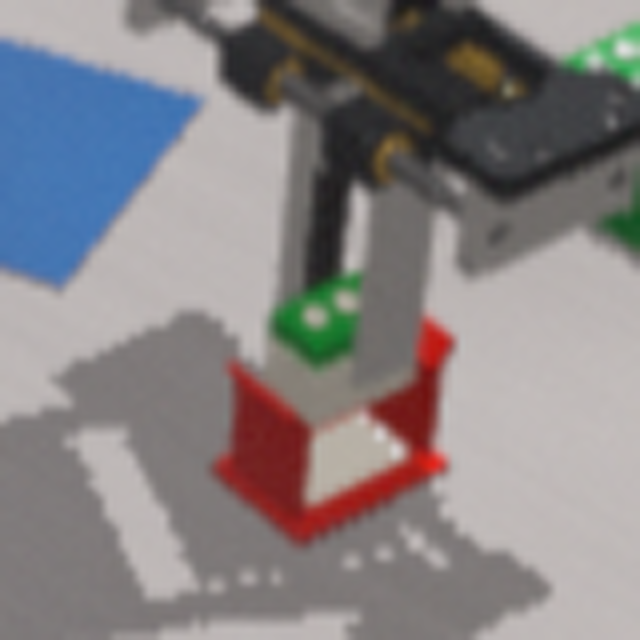

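Request:
arm_command:
  deltas:
    - {"xyz":[0.0004,0,-0.01],"turn":[0,0,0]}
    - {"xyz":[0,0,-0.008],"turn":[0,0,0]}
    - {"xyz":[0,0,0],"turn":[0,0,0]}

```text
clock: 23.7
eef_pos: [500.3, -253.3, 5.7]
eef_rot: [-3.141, 0.005, -0.172]
wrist_force: [0.3, 0.5, -0.2]
finger_gap: 23.9
```

Request:
arm_command:
  deltas:
    - {"xyz":[0,0,-0.006],"turn":[0,0,0]}
    - {"xyz":[0,0,0],"turn":[0,0,0]}

```text
clock: 23.95
eef_pos: [500.5, -253.4, 0.1]
eef_rot: [-3.141, 0.004, -0.172]
wrist_force: [0.2, -0.4, -0.2]
finger_gap: 23.8
```

Request:
arm_command:
  deltas:
    - {"xyz":[0,0,-0.004],"turn":[0,0,0]}
    - {"xyz":[0,0,0],"turn":[0,0,0]}

```text
clock: 24.2
eef_pos: [500.5, -253.4, -3.7]
eef_rot: [-3.142, 0.004, -0.172]
wrist_force: [-0.5, 0.1, -1.5]
finger_gap: 24.0
```

Request:
arm_command:
  deltas:
    - {"xyz":[0,0,-0.0015],"turn":[0,0,0]}
    - {"xyz":[0,0,0],"turn":[0,0,0]}

```text
clock: 24.45
eef_pos: [500.6, -253.5, -5.0]
eef_rot: [3.142, 0.003, -0.172]
wrist_force: [-0.2, 0.2, -0.5]
finger_gap: 24.0
```

Request:
arm_command:
  deltas:
    - {"xyz":[0,0,-0.001],"turn":[0,0,0]}
    - {"xyz":[0,0,0],"turn":[0,0,0]}

```text
clock: 24.7
eef_pos: [500.8, -253.5, -5.3]
eef_rot: [3.141, 0.003, -0.172]
wrist_force: [-3.0, 2.0, 6.7]
finger_gap: 24.0
```

```bash
python3 - <<'E'
from h import *
s=snap('side','s17'); st=read_state(); print(st['eef_pos'],st['eef_rot'],st['wrist_force'],st['finger_gap'])
cv2.imwrite('pics/z23.png',cv2.resize(cv2.cvtColor(s['color'],4)[215:295,290:370],(640,640),interpolation=2))
E
```

```text
[ 500.78388291 -253.55449266   -5.32013106] [ 3.14137507e+00  2.90110906e-03 -1.72085586e-01] [-2.42628641  1.74162523  6.46946716] 23.646504875293054
```

View pics/z23.png

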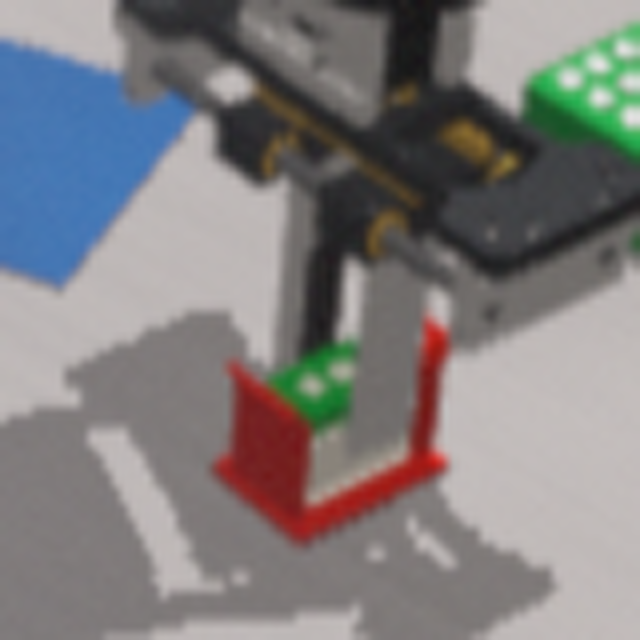

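Request:
arm_command:
  deltas:
    - {"xyz":[0,0,0],"turn":[0,0,0]}
    - {"xyz":[0,0,0],"turn":[0,0,0]}
    - {"xyz":[0,0,0],"turn":[0,0,0]}
    - {"xyz":[0,0,0],"turn":[0,0,0]}
  gripper: 0.4

```text
clock: 25.25
eef_pos: [500.6, -253.5, -6.0]
eef_rot: [3.142, 0.003, -0.172]
wrist_force: [-0.0, 0.1, -0.4]
finger_gap: 56.4
```

Request:
arm_command:
  deltas:
    - {"xyz":[0,0,0.03],"turn":[0,0,0]}
    - {"xyz":[0,0,0.05],"turn":[0,0,0]}
    - {"xyz":[0,0,0.05],"turn":[0,0,0]}
    - {"xyz":[-0.04,0.04,0.01],"turn":[0,0,0]}
    - {"xyz":[-0.04,0.04,0.01],"turn":[0,0,0]}
    - {"xyz":[-0.04,0.04,0],"turn":[0,0,0]}
    - {"xyz":[-0.02,0.05,0],"turn":[0,0,0]}
    - {"xyz":[0,0.05,0],"turn":[0,0,0]}
    - {"xyz":[0,0.05,0],"turn":[0,0,0]}
    - {"xyz":[0,0,0],"turn":[0,0,0]}

```text
clock: 26.5
eef_pos: [360.5, 18.8, 144.3]
eef_rot: [-3.141, 0.003, -0.167]
wrist_force: [0.8, -1.0, -0.3]
finger_gap: 56.6
```

```bash
python3 - <<'E'
from h import *
s=snap('side','s18'); t=snap('top','t18'); st=read_state(); print(st['eef_pos'],st['wrist_force'],st['finger_gap'])
cv2.imwrite('pics/z24.png',np.hstack([cv2.resize(cv2.cvtColor(s['color'],4)[215:295,290:370],(400,400),interpolation=2),cv2.resize(cv2.cvtColor(t['color'],4)[180:240,325:385],(400,400),interpolation=2)]))
print(blob(t,(335,180,375,235),(45,80,50),(80,255,255),42))
a=load('top0')
for n,lo,hi,roi in(('tip',(50,100,40),(80,255,255),(330,110,385,160)),('cap',(100,120,60),(125,255,255),(290,105,310,125)),('timer',(50,60,40),(90,255,255),(90,180,130,215))):
    print(n,blob(a,roi,lo,hi,0)[3],blob(t,roi,lo,hi,0)[3])
E
```

```text
[360.66984102  16.5162674  144.1088713 ] [ 0.3603233   1.14827344 -0.03528059] 56.5236368373092
(array([ 498.3, -250. ,   42. ]), [np.float64(25.8), np.float64(46.6)], np.float64(-9.6), (355.8799743652344, 205.83998107910156))
tip (354.692138671875, 136.55894470214844) (354.70001220703125, 136.59999084472656)
cap (301.300048828125, 114.9000244140625) (301.5, 114.5)
timer (109.40000915527344, 192.20001220703125) (109.40000915527344, 192.20001220703125)
```

View pics/z24.png

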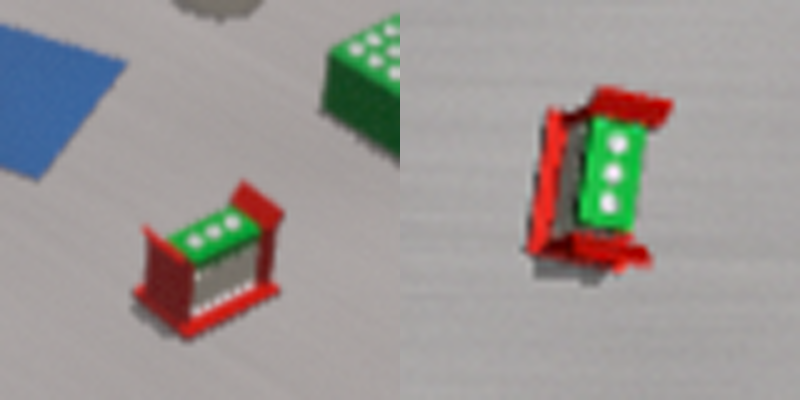

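View pics/t18.png

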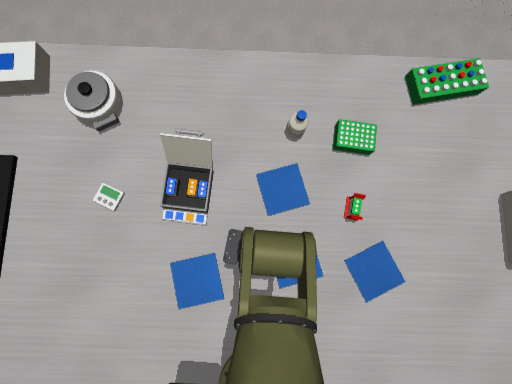

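View pics/s18.png

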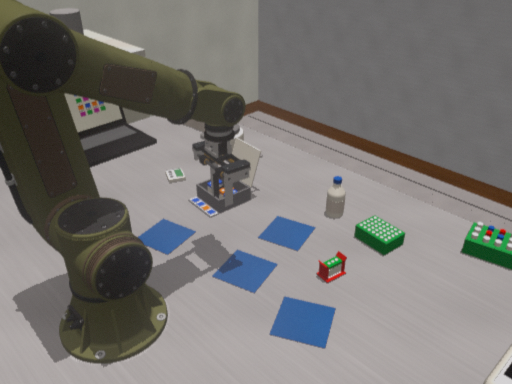

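The cartridge is upright between the plates, bystanders unmoved. It sits about 2–3 mm off-centre in +y: top view gives y −250 against −253 for the seat, and the side view shows a white strip on the near side. There's plenty of time, so I'll regrip and centre it.

Request:
arm_command:
  deltas:
    - {"xyz":[0,-0.05,0],"turn":[0,0,0]}
    - {"xyz":[0,-0.05,0],"turn":[0,0,0]}
    - {"xyz":[0.02,-0.05,0],"turn":[0,0,0]}
    - {"xyz":[0.04,-0.04,0],"turn":[0,0,0]}
    - {"xyz":[0.04,-0.04,-0.01],"turn":[0,0,0]}
    - {"xyz":[0.04,-0.04,-0.01],"turn":[0,0,0]}
    - {"xyz":[0,0,0],"turn":[0,0,0]}
    - {"xyz":[0,0,0],"turn":[0,0,0]}

```text
clock: 27.6
eef_pos: [499.7, -254.3, 123.7]
eef_rot: [-3.141, 0.004, -0.174]
wrist_force: [-0.7, 0.5, -0.3]
finger_gap: 56.5
```

Request:
arm_command:
  deltas:
    - {"xyz":[0.0007,0.0005,-0.05],"turn":[0,0,0]}
    - {"xyz":[0,0,-0.045],"turn":[0,0,0]}
    - {"xyz":[0,0,-0.025],"turn":[0,0,0]}
    - {"xyz":[0,0,-0.009],"turn":[0,0,0]}
    - {"xyz":[0,0,0],"turn":[0,0,0]}

```text
clock: 28.22
eef_pos: [501.4, -253.1, -4.0]
eef_rot: [3.141, 0.002, -0.172]
wrist_force: [0.3, -0.8, 0.6]
finger_gap: 56.3
```

Request:
arm_command:
  deltas:
    - {"xyz":[0,0,0],"turn":[0,0,0]}
    - {"xyz":[0,0,0],"turn":[0,0,0]}
    - {"xyz":[0,0,0],"turn":[0,0,0]}
    - {"xyz":[0,0,0],"turn":[0,0,0]}
    - {"xyz":[0,0,0],"turn":[0,0,0]}
    - {"xyz":[0,0,0],"turn":[0,0,0]}
  gripper: 1
  force: 20

```text
clock: 28.98
eef_pos: [501.5, -253.1, -4.7]
eef_rot: [3.141, 0.003, -0.172]
wrist_force: [-2.1, 0.8, 5.3]
finger_gap: 23.9
```

Request:
arm_command:
  deltas:
    - {"xyz":[0,0,0.003],"turn":[0,0,0]}
    - {"xyz":[-0.0004,-0.0025,0],"turn":[0,0,0]}
    - {"xyz":[0,0,0],"turn":[0,0,0]}
    - {"xyz":[0,0,-0.003],"turn":[0,0,0]}
    - {"xyz":[0,0,0],"turn":[0,0,0]}

```text
clock: 29.6
eef_pos: [501.1, -255.6, -4.8]
eef_rot: [3.141, 0.003, -0.172]
wrist_force: [0.8, -0.4, 3.5]
finger_gap: 24.1
```

Request:
arm_command:
  deltas:
    - {"xyz":[0,0,0],"turn":[0,0,0]}
    - {"xyz":[0,0,0],"turn":[0,0,0]}
    - {"xyz":[0,0,0],"turn":[0,0,0]}
    - {"xyz":[0,0,0],"turn":[0,0,0]}
  gripper: 0.4

```text
clock: 30.1
eef_pos: [500.9, -255.5, -5.0]
eef_rot: [3.142, 0.003, -0.172]
wrist_force: [0.3, -0.0, 1.0]
finger_gap: 55.9
```

Request:
arm_command:
  deltas:
    - {"xyz":[0,0,0.03],"turn":[0,0,0]}
    - {"xyz":[0,0,0.05],"turn":[0,0,0]}
    - {"xyz":[0,0,0.05],"turn":[0,0,0]}
    - {"xyz":[-0.04,0.04,0.01],"turn":[0,0,0]}
    - {"xyz":[-0.04,0.04,0.01],"turn":[0,0,0]}
    - {"xyz":[-0.04,0.04,0],"turn":[0,0,0]}
    - {"xyz":[-0.02,0.04,0],"turn":[0,0,0]}
    - {"xyz":[0,0.02,0],"turn":[0,0,0]}
    - {"xyz":[0,0,0],"turn":[0,0,0]}
    - {"xyz":[0,0,0],"turn":[0,0,0]}

```text
clock: 31.35
eef_pos: [361.2, -76.0, 145.1]
eef_rot: [3.141, 0.003, -0.172]
wrist_force: [-0.0, -0.1, 0.3]
finger_gap: 56.6
```

```bash
python3 - <<'E'
from h import *
s=snap('side','s19'); t=snap('top','t19'); st=read_state(); print(st['eef_pos'],st['wrist_force'],st['finger_gap'])
im=np.hstack([cv2.resize(cv2.cvtColor(s['color'],4)[215:295,290:370],(400,400),interpolation=2),cv2.resize(cv2.cvtColor(t['color'],4)[150:240,150:240],(400,400),interpolation=2)])
cv2.imwrite('pics/z25.png',im)
print(blob(t,(335,180,375,235),(45,80,50),(80,255,255),42))
a=load('top0')
for n,lo,hi,roi in(('tip',(50,100,40),(80,255,255),(330,110,385,160)),('cap',(100,120,60),(125,255,255),(290,105,310,125)),('timer',(50,60,40),(90,255,255),(90,180,130,215))):
    print(n,blob(a,roi,lo,hi,0)[3],blob(t,roi,lo,hi,0)[3])
E
```

```text
[361.04449972 -76.1147718  144.92015127] [0.03703723 0.38165262 0.04734237] 56.18985370757306
(array([ 498.1, -252. ,   42. ]), [np.float64(25.8), np.float64(46.6)], np.float64(-9.6), (356.5799865722656, 205.9399871826172))
tip (354.692138671875, 136.55894470214844) (354.69000244140625, 136.66998291015625)
cap (301.300048828125, 114.9000244140625) (301.5, 114.5)
timer (109.40000915527344, 192.20001220703125) (109.50001525878906, 192.0)
```

View pics/z25.png

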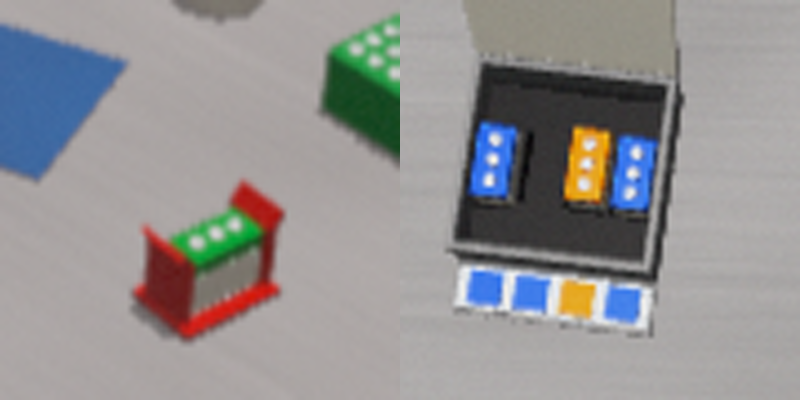

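The white strip is gone, so the cartridge is centred to about 1 mm. The lid is open, the other three cartridges are in their pockets, and the bystanders are unmoved. Handing in.

```bash
python3 -c "
from cell import *
print(sign_off())"
```

```text
the job is handed in; nothing more can be done
None
```

The job is done and handed in at about 31 s of the 72 s limit. The green cartridge from pocket 2 now stands upright in the red quarantine stand.

- **Lid:** I swung it back to its stop. It stayed open in every later picture.
- **Mismatch:** The card reads blue, blue, orange, blue, and the cartridges read blue, green, orange, blue. So the green one did not match.
- **Moves:** I lifted it out by its ends, set it on the farthest blue mat and let go. I then took it again by its long sides and set it in the stand.
- **Extra step:** It first stood about 2–3 mm off-centre, so I gripped it once more and moved it 2.5 mm.

**Last checks**
- The cartridge is about 1 mm from the seat's centre in the top view and turned the same way as the stand.
- The other three cartridges are in their pockets.
- The tip box, bottle cap and timer are within half a pixel of where they started.
- The gripper is clear of everything.

**What disagreed**
- **Tool length:** The real fingertips sit about 35 mm behind where the reported TCP puts them. My first grip on the lid handle closed in the air; I then measured the offset from the pictures and corrected for it.
- **Cameras:** The two cameras differed by about 3 mm in x, so I used contact and the cartridge itself to settle positions.
- **Lid at the start:** It was already slightly open, by about 0.13 rad.
- **Forces:** The wrist force read up to about 37 N when the lid met its stop. It was lower in all other readings.

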